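# Release the ratchet press onto a card pack

### The arm

A 6-joint arm with a two-finger parallel gripper is mounted at the origin on the work surface; the furniture and walls round the work are solid. World frame = base frame: x ahead of the robot, y to its left, z up, the work surface at z = 0. Lengths are in mm, angles in rad, forces in N, time in s.
With the tool pointing down it reaches from about 275 to 1000 mm from the base axis. Payload 8.4 kg.
Tool frame: the origin (TCP) lies midway between the tips of the shut fingers; the grasp point (between the pads) lies 19 mm behind it; z points along the fingers, x is the direction in which the jaws open and shut, and the axes are right-handed (so a half turn about z gives the same grasp; the last joint's range is limited). The gripper opens to 85 mm and grips with 20 to 120 N. Pads are 22 mm wide; open, the fingers measure 114 mm over their backs; the gripper's body (76 mm by 85 mm) begins 54 mm behind the grasp point. The pads swing forward as they close: fully open they stand 13 mm farther back than shut.
Start: joints at [-1.128, 0.353, 1.633, -0, 1.155, -0.002], TCP at [268.922, -564.188, 199.881] pointing down, gripper open.
Joint ranges: [-2.63, 2.63], [-0.92, 2.1], [0.06, 2.66], [-1.3, 4.44], [0, 2.69], [-3.02, 3.02]. Speed limits (rad/s): [2.22, 2.22, 2.79, 3.14, 3.14, 3.14].

### API

Orientations are given as a rotation vector (axis times angle).
In Python, from bench import sensors, optics, robot gives the robot as it stands.
- The arm moves only by the tool carry_out, never from a script. Its argument "moves" is a list of rows, each an object with "fingers": the closure, from -1 (fully open) to 1 (shut); "dp": the shift along the tool's x, y, z in units of 0.8 m (1.0 is 0.8 m), a list of three; "roll": the turn about the tool's z in units of 90 degrees (1.0 is 90 degrees). A call has 1 to 20 rows; each row shifts and turns the pose as measured when the row begins, along the tool's axes as they then stand; what a row does not reach is not made up. A row lasts 1/12 s, in which the tool goes at most 41.7 mm and 7.16 degrees, less where a joint would pass 70% of its speed; a pose out of reach is approached as far as the arm can. A call with a number of a shift or a turn outside -1 to 1 is refused whole. A call with a gripper value outside its range is refused whole. The fingers move at their own pace and stop on an object; "newtons" is the grip in N (left out, the last holds). Time passes only in rows, so rows that do not move let the fingers close. It gives the time, the measured TCP pose, the force and the opening at its end, in the units of the state.
- sensors.get_obs(): the state, without advancing time (a new reading comes with each control period).
- optics.get_image(name): name is "scene" or "side" or "wrist"; returns the picture (384x512x3 uint8, red, green, blue); there is no depth.
- optics.camera_model(name): a dict with "mtx" (3x3 intrinsics, pixels), "R" (3x3) and "t" (3): a world point X has camera coordinates R X + t. Camera axes: x right, y down, z forward; pixel columns grow to the right and rows downward; lengths in mm; the calibration is good to about 2 mm. A picture is of the moment at which its call begins: read the wrist's pose just before it. camera_model takes no time and is no camera call; for the wrist camera it gives the pose at the moment of the call.
- robot.job_done(): hands the job in, once; it reports no verdict.
The state is a dict: "time": time; "qpos": joint angles; "joint_velocities": joint speeds; "effort": joint torques, N m; "tool_pos": TCP position; "tcp_rot": TCP orientation; "force": force on the tool from outside, world axes, zero at the start; "ft_torque": the same for the moment, N m; "gripper_width": finger opening in mm.
Only numpy, scipy, OpenCV 4.12 (cv2) and the standard library are available. Lean on these libraries where they do the work, as an engineer would, in place of code of your own. Each camera call takes 0.05 s, during which the arm holds its last target.

### The job

Take the orange-handled release rod from its wooden rest and, with its steel tip under the tail of the green press's red catch, gently lift the catch free of the rack and keep it lifted until the plate has sunk all the way onto the card pack. Feel for the catch, do not force it against its stop, and keep the hand off the press; then lay the rod back in both forks of its rest the way it lay. Leave the pack in place and the other things undisturbed.

Things in the scene. Friction and masses are not known exactly. Their poses are not given: they have to be found in the camera images.
- press: Green bench press fixed to the table: base 150 (x) x 210 (y) x 18 mm, two posts, crosshead 166 to 190 mm up. Origin: centre of the base's underside, z up. Local -x is its front, where the tail of the red catch sticks out; bring the rod in from the front along local +x. The catch hinges on a level axis 35 mm in front of the origin, 180 mm up; nothing stands in front of or above its tail.
- tail_nominal (a point): Middle of the underside of the steel roller (12 mm thick, 30 wide) under the tail's end, catch shut, set screw at mid-height: 105 mm in front of the press's origin, 162 mm up. The screw sets the roller up to 9 mm higher or lower, unmeasured: feel for it from below. Horizontally true. Behind the roller the tail is higher; the rod's tip may reach 15 mm past the roller's middle.
- platen (a joint): How far the plate (110 x 130 mm, 0.2 kg, damped) has come down, m; 0 at the start. The rack comes free once the roller is lifted about 10 mm from shut; a hard stop follows at 14 mm. Lifting takes about 1 to 2 N; over 4 N on the press is too much. Freed, the plate sinks by itself at 25 mm/s to rest on the pack at about 0.058. Let go, the catch springs shut and holds at the next tooth, 14 mm on.
- pack: Brown and white banded pack of cards, 99 x 129 x 31 mm, lying loose on the press's base under the plate. Origin: centre of its underside.
- release_rod: Release rod, 0.05 to 0.1 kg: rubbery orange handle 80 long, 14 wide, 26 mm high, and a steel shaft 8 mm thick. Origin: centre of the handle, on the shaft's axis; x points along the shaft to the tip, 90 mm from the origin; z up. Best gripped firmly across the handle's width 12 mm ahead of the origin, between the rest's forks. Its axis lies 50 mm above the table in the rest.
- rod_rest: Fixed wooden rest, base 120 x 60 x 8 mm, with two open-topped forks 8 mm thick: 26 mm behind the origin (20 mm wide inside, for the handle; prongs to 48 mm) and 60 mm ahead (14 mm wide, for the shaft; prongs to 57 mm). Origin on the table; x along the lying rod to its tip. The rod's origin lies 50 mm above this origin, within 8 mm along x.
- stamp: Rubber stamp with dark turned handle, 40 x 40 x 74 mm, loose bystander. Origin at its underside.
- candle: Round tin with pink side, 66 mm across, 30 mm high, loose bystander. Origin at its underside.
- ribbon: Spool of teal ribbon, 80 x 67 x 24 mm, loose bystander. Origin at its underside.
- washi: Yellow tape roll, 48 mm across, 19 mm high, loose bystander. Origin at its underside.
There are look-alikes about, which are no part of the job. Several things have the shape of the release_rod; the one meant has the colours described above.

How it is judged:
By the outcome, as a careful person would: the job done as asked, in the order asked, and still so for the second after the job is handed in, with the robot touching nothing.
It also fails if it takes over 67 s, if anything falls off the work surface, if the arm or the gripper's body presses on something with over 40 N, if the wrist force passes 120 N, or if a joint passes its speed limit or range.

## Working session

There is one attempt and no reset: what is moved stays moved. The work goes in short steps, Python scripts to look and compute and a tool call to move; the robot and the scene stay as the last step left them, time stands still between calls to the robot, and variables do not carry over. Pictures are saved under pics/ and viewed, and the job is handed in when it is done.

Besides the shell and the picture viewer there is one more tool, called after "Call:" as a command line: name --argument value ..., lists and objects as JSON in quotes. carry_out: Moves the arm, as the interface text tells. Shifts and turns lie within -1 to 1; 1 stands for 0.8 m of shift or 90 degrees of turn. Its arguments: {"type":"object","properties":{"moves":{"type":"array"},"newtons":{"type":"number"}},"required":["moves"]}

```bash
ls; mkdir -p pics
python3 - <<'E'
from bench import sensors, optics, robot
import cv2,numpy as np
print(sensors.get_obs())
for n in ["scene","side","wrist"]:
    m=optics.camera_model(n); print(n,m)
    im=optics.get_image(n); cv2.imwrite(f"pics/{n}0.png",im[:,:,::-1])
E
```

```text
pics
{'time': 0.0, 'qpos': array([-1.12839731e+00,  3.53638275e-01,  1.63418784e+00, -7.22372803e-06,
        1.15516083e+00, -2.38063480e-03]), 'joint_velocities': array([ 0.00093758,  0.00070842, -0.00230603,  0.00087229,  0.00026932,
        0.00108086]), 'effort': array([ 7.24816236e-04, -6.05255198e+01, -3.42067373e+01,  6.43444560e-05,
        9.42718587e-03,  2.41842957e-05]), 'tool_pos': array([ 268.69025144, -563.70062273,  199.14488474]), 'tcp_rot': array([-2.65607318e+00,  1.67637060e+00,  1.85444426e-03]), 'force': array([0.11616304, 0.23643168, 0.06833081]), 'ft_torque': array([-0.04714062,  0.05261155,  0.0395826 ]), 'gripper_width': 85.08972566764535}
scene {'mtx': array([[465.28210662,   0.        , 248.84528061],
       [  0.        , 465.28210662, 199.42670054],
       [  0.        ,   0.        ,   1.        ]]), 'R': array([[-0.74272474, -0.66905785, -0.02686189],
       [-0.30013277,  0.36850371, -0.87984393],
       [ 0.59856519, -0.64541972, -0.47450301]]), 't': array([381.12216051, 194.40237255, 988.14681769])}
side {'mtx': array([[469.85595731,   0.        , 254.47413963],
       [  0.        , 469.85595731, 190.92021413],
       [  0.        ,   0.        ,   1.        ]]), 'R': array([[-0.99678571, -0.07713371,  0.02164802],
       [-0.06621078,  0.64102456, -0.76465917],
       [ 0.04510409, -0.76363467, -0.64407121]]), 't': array([ 413.84245522,   47.74275001, 1228.91646722])}
wrist {'mtx': array([[331.63950555,   0.        , 256.14896428],
       [  0.        , 331.63950555, 190.27481698],
       [  0.        ,   0.        ,   1.        ]]), 'R': array([[ 0.43106113, -0.90232175, -0.0013277 ],
       [-0.85719889, -0.40996344,  0.31167297],
       [-0.28177361, -0.133212  , -0.9501885 ]]), 't': array([-622.8961739 ,  -41.95148341,  379.44137571])}
```

View pics/scene0.png

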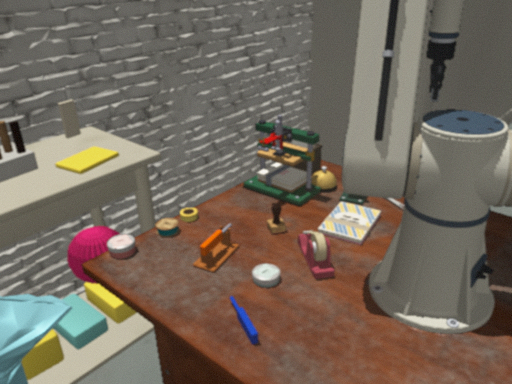

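View pics/side0.png

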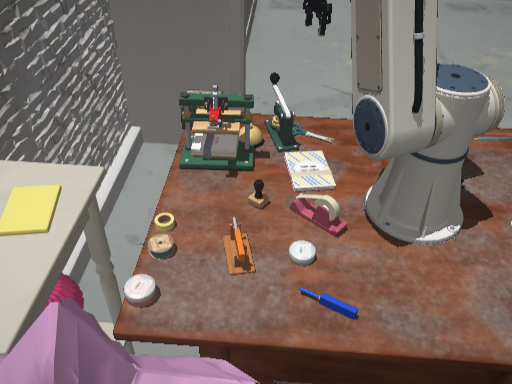

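View pics/wrist0.png

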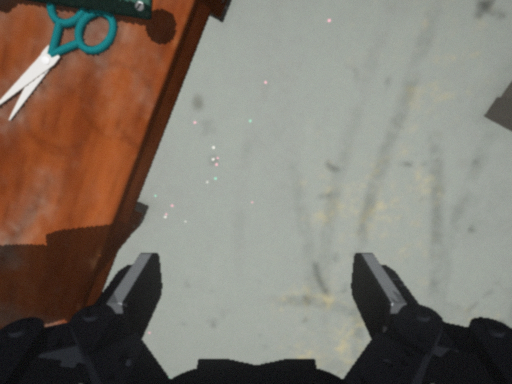

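```bash
cat > h.py <<'E'
import numpy as np,cv2
from bench import sensors, optics, robot
def ray(m,u,v):
    d=np.linalg.inv(m['mtx'])@np.array([u,v,1.]); d=m['R'].T@d; c=-m['R'].T@m['t']; return c,d
def onz(m,u,v,z):
    c,d=ray(m,u,v); return c+d*(z-c[2])/d[2]
def tri(l):
    A=np.zeros((3,3));b=np.zeros(3)
    for m,u,v in l:
        c,d=ray(m,u,v); d/=np.linalg.norm(d);P=np.eye(3)-np.outer(d,d);A+=P;b+=P@c
    return np.linalg.solve(A,b)
def proj(m,X):
    p=m['mtx']@(m['R']@np.array(X,float)+m['t']); return p[:2]/p[2]
def pt(o):
    return o['time'],o['tool_pos'].round(1),o['tcp_rot'].round(4),o['force'].round(2),round(o['gripper_width'],1)
E
python3 - <<'E'
from h import *
S=optics.camera_model("side");C=optics.camera_model("scene")
for u,v in [(237,250),(235,222),(231,272),(253,268),(224,238),(247,235),(180,165),(253,168),(302,257),(258,205)]:
    print(u,v,onz(S,u,v,0).round(0))
a=cv2.imread("pics/side0.png"); 
cv2.imwrite("pics/s_press.png",cv2.resize(a[75:180,165:270],None,fx=5.5,fy=5.5,interpolation=cv2.INTER_CUBIC))
cv2.imwrite("pics/s_rod.png",cv2.resize(a[205:285,200:280],None,fx=7,fy=7,interpolation=cv2.INTER_CUBIC))
a=cv2.imread("pics/scene0.png"); 
cv2.imwrite("pics/c_press.png",cv2.resize(a[110:210,235:345],None,fx=5.5,fy=5.5,interpolation=cv2.INTER_CUBIC))
cv2.imwrite("pics/c_rod.png",cv2.resize(a[205:285,175:255],None,fx=7,fy=7,interpolation=cv2.INTER_CUBIC))
E
```

```text
237 250 [442. 188.   0.]
235 222 [457.  94.   0.]
231 272 [448. 256.  -0.]
253 268 [400. 239.   0.]
224 238 [477. 152.  -0.]
247 235 [423. 137.   0.]
180 165 [ 640. -125.    0.]
253 168 [ 430. -133.    0.]
302 257 [289. 195.   0.]
258 205 [404.  25.   0.]
```

View pics/s_press.png

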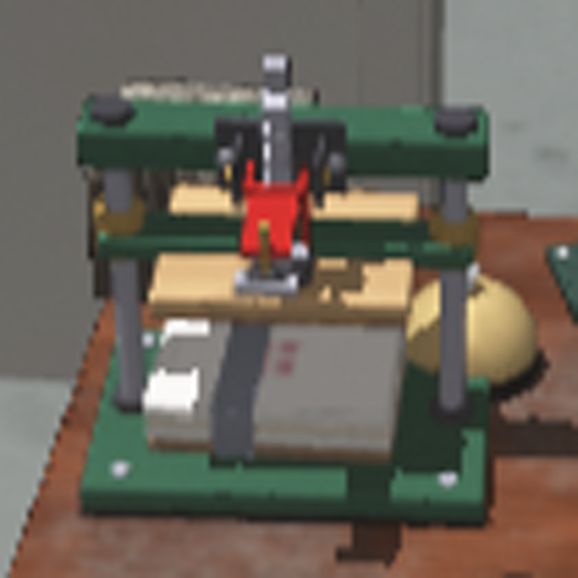

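View pics/s_rod.png

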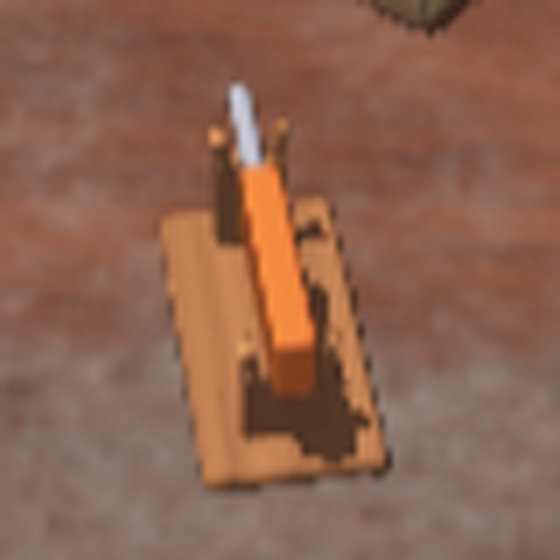

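View pics/c_press.png

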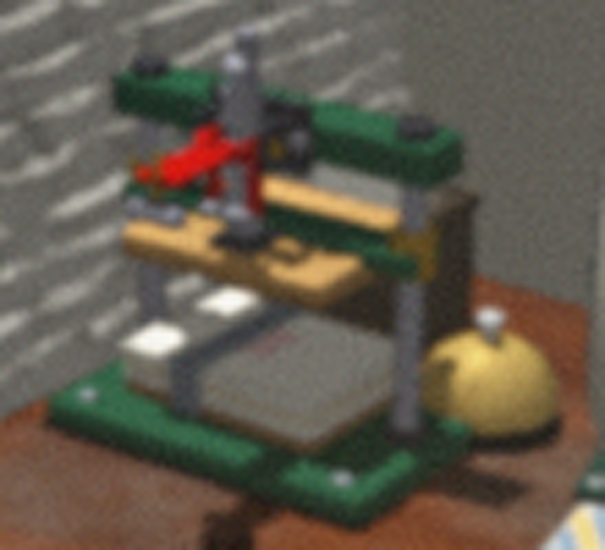

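View pics/c_rod.png

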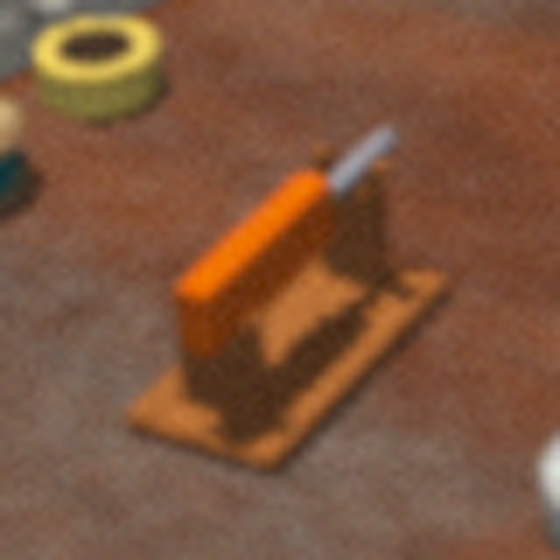

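```bash
cat > fit.py <<'E'
from h import *
from scipy.optimize import least_squares
S=optics.camera_model("side");C=optics.camera_model("scene")
def s(x0,y0,f): return lambda p:((p[0]+.5)/f-.5+x0,(p[1]+.5)/f-.5+y0)
def fit(obs,x0):
    def r(q):
        c,n=np.cos(q[2]),np.sin(q[2]);o=[]
        for m,L,p in obs:
            o+=list(proj(m,[q[0]+c*L[0]-n*L[1],q[1]+n*L[0]+c*L[1],L[2]])-p)
        return o
    f=least_squares(r,x0,loss='soft_l1'); return f.x,np.round(f.fun,1).reshape(-1,2)
sp=s(165,75,5.5);cp=s(235,110,5.5);sr=s(200,205,7);cr=s(175,205,7)
P=[(S,(-75,105,0),sp((82,515))),(S,(-75,-105,0),sp((487,522))),(S,(-75,105,18),sp((83,487))),(S,(-75,-105,18),sp((487,494))),(S,(75,-105,18),sp((487,378))),
 (C,(-75,105,18),cp((52,402))),(C,(-75,-105,18),cp((345,500))),(C,(75,-105,18),cp((472,432))),(C,(-75,-105,0),cp((347,525)))]
R=[(S,(60,30,8),sr((162,214))),(S,(60,-30,8),sr((326,198))),(S,(-60,-30,8),sr((387,460))),(S,(-60,30,8),sr((207,478))),
 (C,(-60,30,8),cr((130,410))),(C,(-60,-30,8),cr((272,460))),(C,(60,-30,8),cr((446,273)))]
# rows: which side is local +y: x axis toward -y -> +y local = +x world = left in side image
for n,o in (("press",P),("rest",R)):
    q,f=fit(o,[500,0,-1.57]); print(n,q.round(3)); print(f.tolist())
    if n=="press":
        c,k=np.cos(q[2]),np.sin(q[2]); t=[q[0]-105*c,q[1]-105*k,162];print("tail",t,proj(S,t),proj(C,t), sp((267,293)),cp((155,218)))
# rod points: tip & handle top ends
print(tri([(S,*sr((237,85))),(C,*cr((392,128)))]))
print(onz(S,*sr((260,165)),63),onz(S,*sr((292,343)),63),onz(C,*cr((312,180)),63),onz(C,*cr((195,292)),63))
E
python3 fit.py
```

```text
press [ 539.102 -189.542   -1.514]
[[-0.5, 0.2], [-0.6, 1.1], [-1.2, 0.2], [-0.5, 1.1], [0.7, -7.2], [-2.3, -0.6], [1.8, 0.7], [5.9, -6.0], [1.3, 1.7]]
tail [np.float64(533.11980476792), np.float64(-84.71204626393214), 162] [212.83592426 126.74005282] [262.41804949 148.9700751 ] (213.13636363636363, 127.86363636363637) (262.77272727272725, 149.22727272727272)
rest [438.222 200.583 -32.733]
[[-0.8, -0.2], [0.4, -0.7], [0.4, -0.4], [-0.5, 0.4], [-1.5, 0.6], [0.3, 0.2], [0.7, 0.2]]
[456.3563228  129.35240343  52.47409205]
[443.34026618 178.91242161  63.        ] [425.3090062  255.23848227  63.        ] [442.04791396 181.86784033  63.        ] [423.01549351 253.73543159  63.        ]
```

```bash
cat >> h.py <<'E'
from scipy.spatial.transform import Rotation as Ro
def yaw(o):
    r=Ro.from_rotvec(o['tcp_rot']).as_matrix(); return np.arctan2(r[1,0],r[0,0])
def plan(X,ya,vmax=40,wmax=6.5):
    o=sensors.get_obs(); p=o['tool_pos']; y0=yaw(o)
    dy=(ya-y0+np.pi)%(2*np.pi)-np.pi; d=np.array(X)-p
    n=int(max(np.ceil(np.linalg.norm(d)/vmax),np.ceil(np.degrees(abs(dy))/wmax),1))
    Rm=Ro.from_rotvec(o['tcp_rot'])
    print("n",n,"tilt",Rm.as_matrix()[:,2].round(4),"yaw",np.degrees(y0).round(2),"dy",np.degrees(dy).round(2))
    for i in range(n):
        R=Rm*Ro.from_rotvec([0,0,-dy*i/n]); print((R.inv().apply(d/n)/800).round(4).tolist(), round(-np.degrees(dy)/n/90,4))
E
sed -i 's/^ (C,(-75,105,18)/ (C,(-75,105,18)/; s/,(S,(75,-105,18),sp((487,378)))//; s/,(C,(75,-105,18),cp((472,432)))//' fit.py
python3 fit.py; python3 -c "
from h import *
plan([437,215,330],np.radians(14.4))"
```

```text
press [ 538.592 -192.238   -1.512]
[[-0.1, -0.3], [-0.3, 0.5], [-0.8, -0.3], [-0.2, 0.5], [-1.5, -0.8], [2.6, 0.4], [2.0, 1.4]]
tail [np.float64(532.4149150232095), np.float64(-87.41978453121585), 162] [213.25805665 126.194574  ] [263.24868781 148.737689  ] (213.13636363636363, 127.86363636363637) (262.77272727272725, 149.22727272727272)
rest [438.222 200.583 -32.733]
[[-0.8, -0.2], [0.4, -0.7], [0.4, -0.4], [-0.5, 0.4], [-1.5, 0.6], [0.3, 0.2], [0.7, 0.2]]
[456.3563228  129.35240343  52.47409205]
[443.34026618 178.91242161  63.        ] [425.3090062  255.23848227  63.        ] [442.04791396 181.86784033  63.        ] [423.01549351 253.73543159  63.        ]
n 21 tilt [-4.e-04  1.e-03 -1.e+00] yaw -64.51 dy 78.91
[-0.0375, -0.029, -0.0077] -0.0418
[-0.0356, -0.0314, -0.0077] -0.0418
[-0.0334, -0.0336, -0.0077] -0.0418
[-0.0312, -0.0358, -0.0077] -0.0418
[-0.0287, -0.0377, -0.0077] -0.0418
[-0.0262, -0.0395, -0.0077] -0.0418
[-0.0236, -0.0412, -0.0077] -0.0418
[-0.0208, -0.0426, -0.0077] -0.0418
[-0.018, -0.0439, -0.0077] -0.0418
[-0.0151, -0.045, -0.0077] -0.0418
[-0.0121, -0.0459, -0.0077] -0.0418
[-0.009, -0.0466, -0.0077] -0.0418
[-0.006, -0.0471, -0.0077] -0.0418
[-0.0029, -0.0473, -0.0077] -0.0418
[0.0002, -0.0474, -0.0077] -0.0418
[0.0033, -0.0473, -0.0077] -0.0418
[0.0064, -0.047, -0.0077] -0.0418
[0.0095, -0.0465, -0.0077] -0.0418
[0.0125, -0.0458, -0.0077] -0.0418
[0.0155, -0.0448, -0.0077] -0.0418
[0.0184, -0.0437, -0.0077] -0.0418
```

Call:
carry_out --moves '[{"fingers": -1, "dp": [0, 0, -0.05], "roll": 0}, {"fingers": -1, "dp": [0, 0, -0.05], "roll": 0}, {"fingers": -1, "dp": [0, 0, -0.05], "roll": 0}]' --newtons 80

```text
time: 0.4
tool_pos: [266.2, -558.5, 311.2]
tcp_rot: [-2.647, 1.67, 0.029]
force: [-0.3, -0.4, -0.5]
gripper_width: 85.7
```

```bash
python3 -c "
from h import *
print(pt(sensors.get_obs()))
plan([437,215,300],np.radians(14.4))"
```

```text
(0.4, array([ 266.2, -558.5,  311.2]), array([-2.6466,  1.6704,  0.0292]), array([-0.33, -0.4 , -0.48]), 85.7)
n 20 tilt [-0.0095  0.0199 -0.9998] yaw -64.52 dy 78.92
[-0.039, -0.0304, 0.0016] -0.0438
[-0.0368, -0.033, 0.0016] -0.0438
[-0.0345, -0.0355, 0.0016] -0.0438
[-0.0319, -0.0378, 0.0016] -0.0438
[-0.0293, -0.0399, 0.0016] -0.0438
[-0.0265, -0.0418, 0.0016] -0.0438
[-0.0235, -0.0435, 0.0016] -0.0438
[-0.0205, -0.0451, 0.0016] -0.0438
[-0.0173, -0.0464, 0.0016] -0.0438
[-0.0141, -0.0474, 0.0016] -0.0438
[-0.0108, -0.0483, 0.0016] -0.0438
[-0.0074, -0.0489, 0.0016] -0.0438
[-0.0041, -0.0493, 0.0016] -0.0438
[-0.0006, -0.0495, 0.0016] -0.0438
[0.0028, -0.0494, 0.0016] -0.0438
[0.0062, -0.0491, 0.0016] -0.0438
[0.0095, -0.0486, 0.0016] -0.0438
[0.0128, -0.0478, 0.0016] -0.0438
[0.0161, -0.0468, 0.0016] -0.0438
[0.0193, -0.0456, 0.0016] -0.0438
```

Call:
carry_out --moves '[{"fingers": -1, "dp": [0, 0, 0], "roll": 0}]'

```text
time: 0.48
tool_pos: [267.6, -561.4, 319.1]
tcp_rot: [-2.652, 1.673, 0.015]
force: [0.3, -0.8, 0.9]
gripper_width: 85.4
```

```bash
python3 -c "
from h import *
print(pt(sensors.get_obs()))
plan([437,215,300],np.radians(14.4))" | head -2
```

```text
(0.4833, array([ 267.6, -561.4,  319.1]), array([-2.6515,  1.6734,  0.0152]), array([ 0.33, -0.78,  0.89]), 85.4)
n 20 tilt [-0.0049  0.0103 -0.9999] yaw -64.51 dy 78.91
```

Call:
carry_out --moves '[{"fingers": -1, "dp": [-0.039, -0.03, 0], "roll": -0.044}, {"fingers": -1, "dp": [-0.037, -0.033, 0], "roll": -0.044}, {"fingers": -1, "dp": [-0.0345, -0.0355, 0], "roll": -0.044}, {"fingers": -1, "dp": [-0.032, -0.038, 0], "roll": -0.044}, {"fingers": -1, "dp": [-0.029, -0.04, 0], "roll": -0.044}, {"fingers": -1, "dp": [-0.0265, -0.042, 0], "roll": -0.044}, {"fingers": -1, "dp": [-0.0235, -0.0435, 0], "roll": -0.044}, {"fingers": -1, "dp": [-0.0205, -0.045, 0], "roll": -0.044}, {"fingers": -1, "dp": [-0.017, -0.0465, 0], "roll": -0.044}, {"fingers": -1, "dp": [-0.014, -0.0475, 0], "roll": -0.044}, {"fingers": -1, "dp": [-0.011, -0.048, 0], "roll": -0.044}, {"fingers": -1, "dp": [-0.0075, -0.049, 0], "roll": -0.044}, {"fingers": -1, "dp": [-0.004, -0.049, 0], "roll": -0.044}, {"fingers": -1, "dp": [0, -0.0495, 0], "roll": -0.044}]'

```text
time: 1.65
tool_pos: [378.0, -3.6, 320.5]
tcp_rot: [-3.131, 0.198, -0.002]
force: [1.8, 0.4, 0.4]
gripper_width: 85.4
```

```bash
python3 -c "
from h import *
print(pt(sensors.get_obs()))
plan([437,225,280],np.radians(14.4))"
```

```text
(1.65, array([378. ,  -3.6, 320.5]), array([-3.1314e+00,  1.9810e-01, -2.1000e-03]), array([1.78, 0.39, 0.44]), 85.4)
n 6 tilt [ 0.0016  0.0039 -1.    ] yaw -7.24 dy 21.64
[0.0062, -0.0488, 0.0086] -0.0401
[0.0092, -0.0483, 0.0086] -0.0401
[0.0123, -0.0476, 0.0086] -0.0401
[0.0152, -0.0467, 0.0086] -0.0401
[0.0181, -0.0457, 0.0086] -0.0401
[0.021, -0.0444, 0.0086] -0.0401
```

Call:
carry_out --moves '[{"fingers": -1, "dp": [0.006, -0.049, 0.009], "roll": -0.04}, {"fingers": -1, "dp": [0.009, -0.048, 0.009], "roll": -0.04}, {"fingers": -1, "dp": [0.012, -0.0475, 0.009], "roll": -0.04}, {"fingers": -1, "dp": [0.015, -0.0465, 0.02], "roll": -0.04}, {"fingers": -1, "dp": [0.018, -0.035, 0.02], "roll": -0.04}, {"fingers": -1, "dp": [0.021, -0.02, 0.02], "roll": -0.04}, {"fingers": -1, "dp": [0, 0, 0], "roll": 0}, {"fingers": -1, "dp": [0, 0, 0], "roll": 0}]'

```text
time: 2.32
tool_pos: [439.7, 214.3, 250.3]
tcp_rot: [-3.105, -0.444, -0.015]
force: [-0.5, 0.1, 0.4]
gripper_width: 85.3
```

```bash
python3 -c "
from h import *
o=sensors.get_obs();print(pt(o));m=optics.camera_model('wrist')
a=optics.get_image('wrist')[:,:,::-1];cv2.imwrite('pics/w1.png',cv2.resize(a,None,fx=1.5,fy=1.5,interpolation=cv2.INTER_CUBIC))
np.savez('w1.npz',**m)
plan([437,205,110],np.radians(14.4))
for X in [(434,217,63),(457,130,54),(437,205,63)]: print(proj(m,X)*1.5)"
```

```text
(2.3167, array([439.7, 214.3, 250.3]), array([-3.1048, -0.4436, -0.0145]), array([-0.51,  0.08,  0.43]), 85.3)
n 4 tilt [ 0.0083  0.0066 -0.9999] yaw 16.21 dy -1.81
[-0.002, 0.0026, 0.0438] 0.005
[-0.002, 0.0027, 0.0438] 0.005
[-0.0019, 0.0027, 0.0438] 0.005
[-0.0019, 0.0027, 0.0438] 0.005
[377.0134252  233.23689978]
[374.64415823 340.06276722]
[376.42967187 249.54404891]
```

View pics/w1.png

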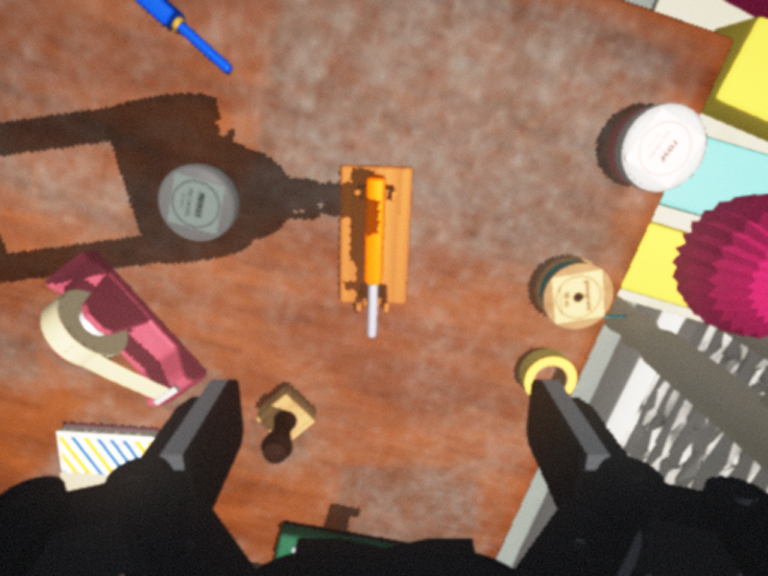

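```bash
python3 -c "
from h import *
m=dict(np.load('w1.npz'))
f=lambda u,v,z: onz(m,(u+.5)/1.5-.5,(v+.5)/1.5-.5,z).round(1)
a,b,t=f(375.5,178,63),f(373.3,284,63),f(372.5,337,52)
print(a,b,t)
for p,q in((a,b),(a,t)): print(np.degrees(np.arctan2(*(q-p)[1::-1])))
print([f(*p,8) for p in((340,167),(412,168),(406,303),(340,302))])
"
```

```text
[421.7 255.3  63. ] [441.9 178.5  63. ] [454.6 131.4  52. ]
-75.26378183462262
-75.12904264414195
[array([392.6, 250.3,   8. ]), array([449.2, 265.9,   8. ]), array([479. , 152.4,   8. ]), array([422.4, 137.1,   8. ])]
```

```bash
python3 -c "
from h import *
plan([434.9,205.9,120],np.radians(14.8),30)"
```

```text
n 5 tilt [ 0.0083  0.0066 -0.9999] yaw 16.21 dy -1.41
[-0.002, 0.0017, 0.0325] 0.0031
[-0.002, 0.0017, 0.0325] 0.0031
[-0.002, 0.0018, 0.0325] 0.0031
[-0.002, 0.0018, 0.0325] 0.0031
[-0.002, 0.0018, 0.0325] 0.0031
```

Call:
carry_out --moves '[{"fingers": -1, "dp": [-0.002, 0.0017, 0.033], "roll": 0.003}, {"fingers": -1, "dp": [-0.002, 0.0017, 0.033], "roll": 0.003}, {"fingers": -1, "dp": [-0.002, 0.0017, 0.033], "roll": 0.003}, {"fingers": -1, "dp": [-0.002, 0.0017, 0.033], "roll": 0.003}, {"fingers": -1, "dp": [-0.002, 0.0017, 0.03], "roll": 0.003}, {"fingers": -1, "dp": [0, 0, 0], "roll": 0}, {"fingers": -1, "dp": [0, 0, 0], "roll": 0}, {"fingers": -1, "dp": [0, 0, 0], "roll": 0}]'

```text
time: 3.03
tool_pos: [437.5, 200.4, 123.7]
tcp_rot: [-3.11, -0.382, -0.031]
force: [0.5, 1.0, -0.5]
gripper_width: 85.5
```

```bash
python3 -c "
from h import *
print(pt(sensors.get_obs()))
plan([434.9,205.9,31],np.radians(14.8),25)"
```

```text
(3.0333, array([437.5, 200.4, 123.7]), array([-3.1105, -0.3824, -0.0306]), array([ 0.55,  0.99, -0.51]), 85.5)
n 4 tilt [ 0.0185  0.0099 -0.9998] yaw 14.01 dy 0.79
[-0.0009, -0.0017, 0.029] -0.0022
[-0.0009, -0.0017, 0.029] -0.0022
[-0.0009, -0.0017, 0.029] -0.0022
[-0.0009, -0.0017, 0.029] -0.0022
```

Call:
carry_out --moves '[{"fingers": -1, "dp": [0, 0, 0], "roll": 0}, {"fingers": -1, "dp": [0, 0, 0], "roll": 0}, {"fingers": -1, "dp": [0, 0, 0], "roll": 0}]'

```text
time: 3.28
tool_pos: [440.3, 200.9, 128.3]
tcp_rot: [-3.109, -0.38, -0.041]
force: [0.8, 0.3, 0.1]
gripper_width: 85.3
```

```bash
python3 -c "
from h import *
o=sensors.get_obs();print(pt(o),o['joint_velocities'].round(3))
plan([434.9,205.9,31],np.radians(14.8),25)"
```

```text
(3.2833, array([440.3, 200.9, 128.3]), array([-3.1086, -0.38  , -0.0409]), array([0.76, 0.29, 0.09]), 85.3) [-0.001 -0.021 -0.016 -0.001  0.011  0.001]
n 4 tilt [ 0.0248  0.0126 -0.9996] yaw 13.93 dy 0.87
[-0.0021, -0.0017, 0.0304] -0.0024
[-0.0021, -0.0017, 0.0304] -0.0024
[-0.0021, -0.0017, 0.0304] -0.0024
[-0.0021, -0.0018, 0.0304] -0.0024
```

```bash
python3 -c "
from h import *
for i in range(4):
    o=sensors.get_obs();print(pt(o),o['joint_velocities'].round(3),o['qpos'].round(4), Ro.from_rotvec(o['tcp_rot']).as_matrix()[:,2].round(4))
    optics.get_image('side')
"
```

```text
(3.2833, array([440.3, 200.9, 128.3]), array([-3.1086, -0.38  , -0.0409]), array([0.76, 0.29, 0.09]), 85.3) [-0.001 -0.021 -0.016 -0.001  0.011  0.001] [4.2390e-01 2.0790e-01 2.0182e+00 1.7000e-03 8.8770e-01 1.7960e-01] [ 0.0248  0.0126 -0.9996]
(3.3333, array([440.4, 201. , 128.4]), array([-3.1085, -0.3801, -0.0414]), array([-0.27, -0.1 ,  0.14]), 84.9) [ 0.003  0.008  0.004  0.    -0.008 -0.001] [4.240e-01 2.079e-01 2.018e+00 1.700e-03 8.875e-01 1.796e-01] [ 0.0251  0.0128 -0.9996]
(3.3833, array([440.2, 201. , 128. ]), array([-3.1086, -0.3803, -0.0407]), array([-0.65,  1.13, -0.15]), 85.4) [ 0.002  0.009  0.01  -0.    -0.003  0.001] [4.2420e-01 2.0830e-01 2.0184e+00 1.7000e-03 8.8720e-01 1.7960e-01] [ 0.0246  0.0126 -0.9996]
(3.4333, array([439.8, 200.8, 127.6]), array([-3.1089, -0.3804, -0.0394]), array([-0.78, -0.53, -0.22]), 85.1) [-0.     0.01   0.006 -0.    -0.001 -0.   ] [4.2420e-01 2.0880e-01 2.0189e+00 1.7000e-03 8.8720e-01 1.7960e-01] [ 0.0238  0.0122 -0.9996]
```

Call:
carry_out --moves '[{"fingers": -1, "dp": [-0.003, -0.003, 0.02], "roll": -0.003}, {"fingers": -1, "dp": [-0.003, -0.003, 0.02], "roll": -0.003}, {"fingers": -1, "dp": [-0.002, -0.002, 0.02], "roll": -0.003}]'

```text
time: 3.73
tool_pos: [436.2, 207.7, 81.6]
tcp_rot: [-3.104, -0.403, -0.051]
force: [0.2, 0.1, 0.6]
gripper_width: 85.8
```

```bash
python3 -c "
from h import *
for i in range(3):
    o=sensors.get_obs();print(pt(o), Ro.from_rotvec(o['tcp_rot']).as_matrix()[:,2].round(4))
    if i<2:optics.get_image('side')
plan([434.9,205.9,31],np.radians(14.8),25)
"
```

```text
(3.7333, array([436.2, 207.7,  81.6]), array([-3.1039, -0.4027, -0.0509]), array([0.24, 0.1 , 0.57]), 85.8) [ 0.0308  0.0154 -0.9994]
(3.7833, array([434.1, 206.9,  78.7]), array([-3.1051, -0.4035, -0.0443]), array([-2.44,  0.12, -2.43]), 85.3) [ 0.0268  0.0136 -0.9995]
(3.8333, array([434. , 206.7,  79.8]), array([-3.1056, -0.4032, -0.0427]), array([0.76, 0.23, 0.54]), 85.3) [ 0.0258  0.013  -0.9996]
n 2 tilt [ 0.0258  0.013  -0.9996] yaw 14.79 dy 0.01
[-0.0005, 0.0008, 0.0305] -0.0001
[-0.0005, 0.0008, 0.0305] -0.0001
```

Call:
carry_out --moves '[{"fingers": -1, "dp": [0, 0.001, 0.021], "roll": 0}, {"fingers": -1, "dp": [0, 0, 0.021], "roll": 0}, {"fingers": -1, "dp": [0, 0, 0.015], "roll": 0}]'

```text
time: 4.08
tool_pos: [438.1, 207.9, 36.6]
tcp_rot: [-3.104, -0.404, -0.05]
force: [-0.5, -0.3, -0.0]
gripper_width: 85.8
```

```bash
python3 -c "
from h import *
for i in range(3):
    o=sensors.get_obs();print(pt(o), Ro.from_rotvec(o['tcp_rot']).as_matrix()[:,2].round(4))
    if i<2:a=optics.get_image('wrist')[:,:,::-1]
cv2.imwrite('pics/w2.png',a)
plan([434.9,205.9,31],np.radians(14.8),25)
"
```

```text
(4.0833, array([438.1, 207.9,  36.6]), array([-3.104 , -0.4035, -0.0501]), array([-0.45, -0.26, -0.01]), 85.8) [ 0.0303  0.0151 -0.9994]
(4.1333, array([437.1, 207.4,  34.9]), array([-3.1048, -0.4035, -0.0464]), array([-1.38, -0.62, -1.35]), 85.5) [ 0.0281  0.0141 -0.9995]
(4.1833, array([437.1, 207.3,  35.9]), array([-3.1049, -0.4036, -0.0459]), array([ 0.27, -0.25, -0.12]), 85.2) [ 0.0278  0.0139 -0.9995]
n 1 tilt [ 0.0278  0.0139 -0.9995] yaw 14.81 dy -0.01
[-0.0033, 0.0011, 0.006] 0.0001
```

View pics/w2.png

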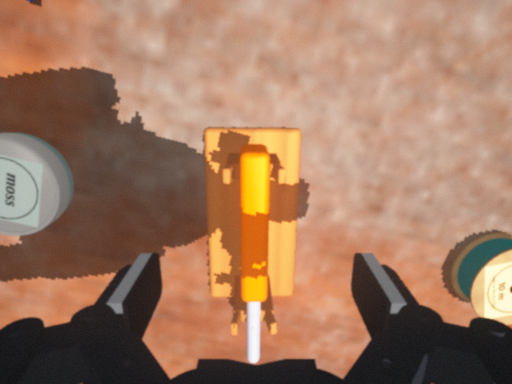

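Call:
carry_out --moves '[{"fingers": -1, "dp": [-0.002, 0.001, 0.006], "roll": 0}, {"fingers": 0, "dp": [0, 0, 0], "roll": 0}, {"fingers": 0.2, "dp": [0, 0, 0], "roll": 0}]' --newtons 80

```text
time: 4.43
tool_pos: [437.0, 206.6, 32.9]
tcp_rot: [-3.104, -0.403, -0.048]
force: [1.0, 0.3, 0.1]
gripper_width: 63.8
```

```bash
python3 -c "
from h import *
for i in range(4):
    o=sensors.get_obs();print(pt(o), Ro.from_rotvec(o['tcp_rot']).as_matrix()[:,2].round(4))
    if i<3:a=optics.get_image('wrist')[:,:,::-1]
plan([434.9,205.9,31],np.radians(14.8),25)
"
```

```text
(4.4333, array([437. , 206.6,  32.9]), array([-3.1044, -0.4033, -0.0484]), array([0.97, 0.33, 0.14]), 63.8) [ 0.0293  0.0146 -0.9995]
(4.4833, array([436.9, 206.6,  32.9]), array([-3.1045, -0.4034, -0.0483]), array([-0.33,  0.42,  0.33]), 56.6) [ 0.0292  0.0145 -0.9995]
(4.5333, array([437. , 206.6,  32.9]), array([-3.1044, -0.4033, -0.0486]), array([-0.12, -0.53, -0.26]), 48.9) [ 0.0294  0.0147 -0.9995]
(4.5833, array([436.9, 206.6,  32.8]), array([-3.1044, -0.4035, -0.0484]), array([-0.29,  0.23,  0.64]), 41.3) [ 0.0293  0.0146 -0.9995]
n 1 tilt [ 0.0293  0.0146 -0.9995] yaw 14.8 dy -0.0
[-0.0027, 0.0002, 0.0022] 0.0
```

Call:
carry_out --moves '[{"fingers": 0.3, "dp": [-0.002, 0, 0.002], "roll": 0}, {"fingers": 1, "dp": [0, 0, 0], "roll": 0}, {"fingers": 1, "dp": [0, 0, 0], "roll": 0}]' --newtons 80

```text
time: 4.83
tool_pos: [435.8, 206.5, 32.0]
tcp_rot: [-3.104, -0.403, -0.051]
force: [-0.4, -0.6, 1.8]
gripper_width: 6.6
```

```bash
python3 -c "
from h import *
for i in range(4):
    o=sensors.get_obs();print(pt(o), Ro.from_rotvec(o['tcp_rot']).as_matrix()[:,2].round(4))
    if i<3:a=optics.get_image('wrist')[:,:,::-1]
cv2.imwrite('pics/w3.png',a)
"
```

```text
(4.8333, array([435.8, 206.5,  32. ]), array([-3.1039, -0.4033, -0.051 ]), array([-0.36, -0.61,  1.85]), 6.6) [ 0.0308  0.0153 -0.9994]
(4.8833, array([435.8, 206.4,  32.2]), array([-3.1039, -0.4032, -0.0509]), array([-2.1 , -1.51, 13.4 ]), 0.8) [ 0.0308  0.0153 -0.9994]
(4.9333, array([436.1, 206.5,  32.4]), array([-3.1038, -0.4033, -0.0516]), array([-0.9 , -1.99, 10.83]), 0.2) [ 0.0312  0.0154 -0.9994]
(4.9833, array([436.3, 206.6,  32.5]), array([-3.1038, -0.4033, -0.052 ]), array([-0.8 , -1.69,  8.94]), 0.2) [ 0.0315  0.0155 -0.9994]
```

View pics/w3.png

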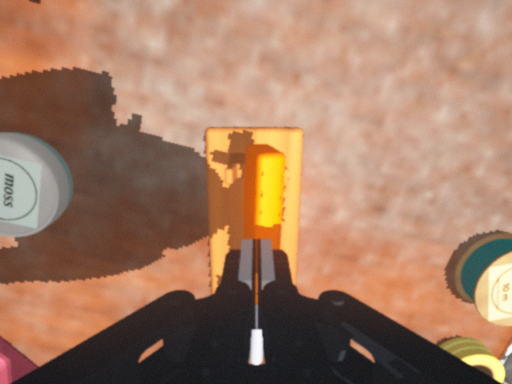

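```bash
python3 -c "
from h import *
a=optics.get_image('side')[:,:,::-1];b=optics.get_image('scene')[:,:,::-1]
cv2.imwrite('pics/s4.png',np.hstack([cv2.resize(a[200:290,195:285],(400,400),interpolation=cv2.INTER_CUBIC),cv2.resize(b[200:290,170:260],(400,400),interpolation=cv2.INTER_CUBIC)]))
w=optics.get_image('wrist')[:,:,::-1];cv2.imwrite('pics/w4.png',cv2.resize(w[120:384,180:340],None,fx=2.2,fy=2.2,interpolation=cv2.INTER_CUBIC))
print(pt(sensors.get_obs()))
m=optics.camera_model('wrist')
for X in [(431.8,217.5,63),(421.7,255.3,63),(441.9,178.5,63),(454.6,131.4,50),(436,206,32)]: print(proj(m,X))
"
```

```text
(5.1333, array([436.3, 206.6,  32.5]), array([-3.1037, -0.4033, -0.0522]), array([-1.17, -0.73,  8.88]), 0.2)
[257.74556385 234.88948437]
[257.70417255 153.74085918]
[257.17802573 306.53933977]
[256.62203331 361.91669835]
[257.52887767 230.8408532 ]
```

View pics/s4.png

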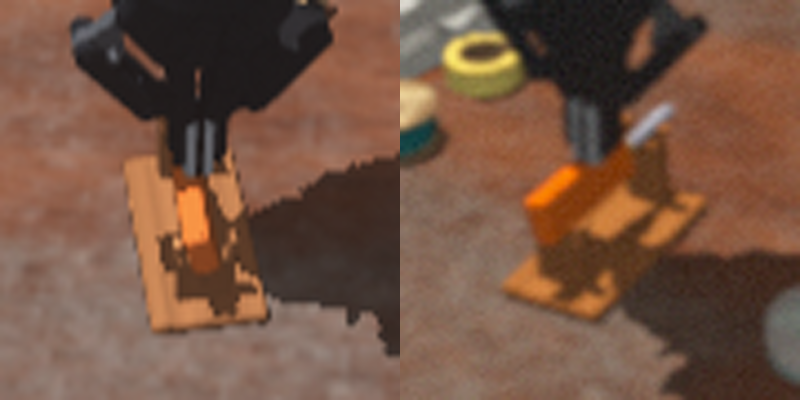

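View pics/w4.png

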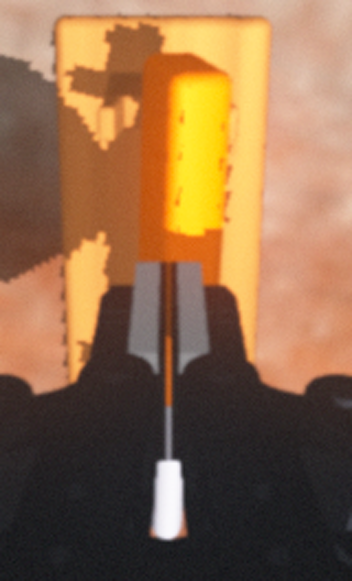

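```bash
python3 -c "
from h import *
S=optics.camera_model('side');C=optics.camera_model('scene')
X=tri([(S,239.5,239.8),(C,211.6,236.8)]);print(X,proj(S,X),proj(C,X))
for X in [(436.3,206.6,32.5),(436.3,206.6,63)]:print(proj(S,X),proj(C,X))
"
```

```text
[433.15307519 215.55894918  64.55264817] [239.53108726 239.55316687] [211.47855176 237.00507499]
[238.53814621 246.44731274] [214.16523649 246.3518191 ]
[238.53546104 237.05219023] [213.35211521 235.48059328]
```

```bash
python3 -c "
from h import *
o=sensors.get_obs();R=Ro.from_rotvec(o['tcp_rot']).as_matrix()
m=optics.camera_model('wrist')
c=-m['R'].T@m['t'];print(R.T@(c-o['tool_pos']),R.T@m['R'].T)
for d in (-30,-19,-10,0,10): print(d,proj(m,o['tool_pos']+R[:,2]*d))
m1=dict(np.load('w1.npz'));print(m1['R'],-m1['R'].T@m1['t'])
"
```

```text
[  -1.38983356  -81.23769544 -173.59607684] [[ 9.99999601e-01  7.57707158e-04  4.72174910e-04]
 [-8.67153749e-04  9.50153512e-01  3.11781255e-01]
 [-2.12399760e-04 -3.11781541e-01  9.50153791e-01]]
-30 [258.79131409 256.73648295]
-19 [258.62645509 246.09871555]
-10 [258.50574989 238.31003629]
0 [258.38435795 230.47704415]
10 [258.27451319 223.38915035]
[[ 0.95971499  0.28079336  0.0101106 ]
 [ 0.26415839 -0.9139519   0.30807834]
 [ 0.09574696 -0.2929966  -0.95130727]] [414.12798643 290.86496328 424.14837867]
```

Call:
carry_out --moves '[{"fingers": 1, "dp": [0, 0, -0.02], "roll": 0}, {"fingers": 1, "dp": [0, 0, -0.04], "roll": 0}, {"fingers": 1, "dp": [0, 0, -0.04], "roll": 0}]'

```text
time: 5.38
tool_pos: [429.8, 203.4, 109.5]
tcp_rot: [-3.107, -0.404, -0.035]
force: [0.0, 0.0, 0.1]
gripper_width: 0.1
```

```bash
python3 -c "
from h import *
for i in range(2): optics.get_image('wrist')
o=sensors.get_obs();print(pt(o))
m=optics.camera_model('wrist');np.savez('w5.npz',**m)
w=optics.get_image('wrist')[:,:,::-1];cv2.imwrite('pics/w5.png',w)
a=optics.get_image('side')[:,:,::-1];b=optics.get_image('scene')[:,:,::-1]
cv2.imwrite('pics/s5.png',np.hstack([cv2.resize(a[190:280,195:285],(400,400),interpolation=cv2.INTER_CUBIC),cv2.resize(b[190:280,170:260],(400,400),interpolation=cv2.INTER_CUBIC)]))
R=Ro.from_rotvec(o['tcp_rot']).as_matrix()
S=optics.camera_model('side');C=optics.camera_model('scene')
for d in(0,-30):print(proj(S,o['tool_pos']+R[:,2]*d),proj(C,o['tool_pos']+R[:,2]*d))
"
```

```text
(5.4833, array([433.4, 205.1, 113.2]), array([-3.1044, -0.4034, -0.0493]), array([ 0.06,  0.44, -0.13]), -0.0)
[239.95518175 220.38969089] [213.34670627 217.07785268]
[240.41979575 210.07219097] [212.92443387 205.64569714]
```

View pics/s5.png

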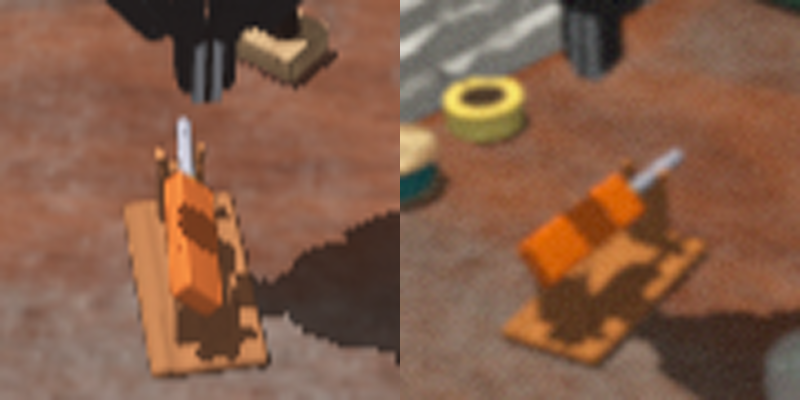

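View pics/w5.png

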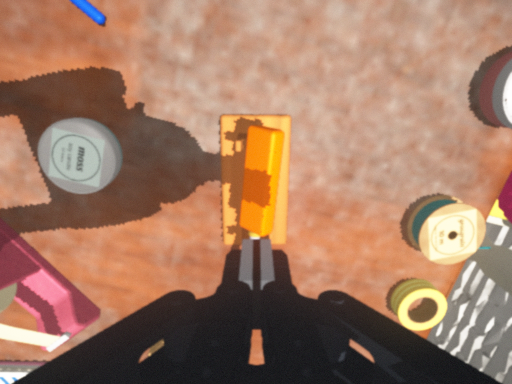

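```bash
python3 -c "
from h import *
S=optics.camera_model('side');C=optics.camera_model('scene')
X=tri([(S,241,212.2),(C,212,206.6)]);print(X)
o=sensors.get_obs();R=Ro.from_rotvec(o['tcp_rot']).as_matrix();print(R.T@(X-o['tool_pos']),pt(o))
w=cv2.imread('pics/w5.png');cv2.imwrite('pics/w5z.png',cv2.resize(w[105:255,210:300],None,fx=4,fy=4,interpolation=cv2.INTER_CUBIC))
"
```

```text
[430.60121926 209.81589964 142.96884131]
[  2.39306393  -6.03011287 -33.84026086] (5.6333, array([430.6, 203.8, 109. ]), array([-3.1065, -0.4035, -0.0397]), array([-0.48,  0.19,  0.11]), 0.3)
```

View pics/w5z.png

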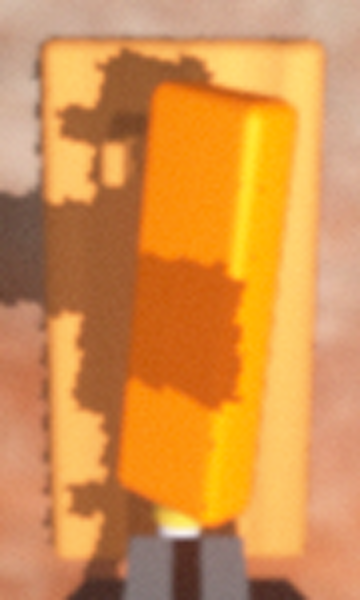

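```bash
python3 -c "
from h import *
print(pt(sensors.get_obs()))
a=optics.get_image('side')[:,:,::-1];o1=sensors.get_obs();b=optics.get_image('scene')[:,:,::-1];o=sensors.get_obs()
print(pt(o1),pt(o))
cv2.imwrite('pics/s6.png',cv2.resize(a[195:275,200:280],None,fx=7,fy=7,interpolation=cv2.INTER_CUBIC))
cv2.imwrite('pics/c6.png',cv2.resize(b[190:270,180:260],None,fx=7,fy=7,interpolation=cv2.INTER_CUBIC))
"
```

```text
(5.6333, array([430.6, 203.8, 109. ]), array([-3.1065, -0.4035, -0.0397]), array([-0.48,  0.19,  0.11]), 0.3)
(5.6833, array([430.2, 203.6, 108.5]), array([-3.1069, -0.4037, -0.0378]), array([ 0.58,  0.26, -0.54]), 0.1) (5.7333, array([430. , 203.5, 108.2]), array([-3.1071, -0.4036, -0.0368]), array([ 0.17,  0.17, -0.38]), -0.0)
```

View pics/s6.png

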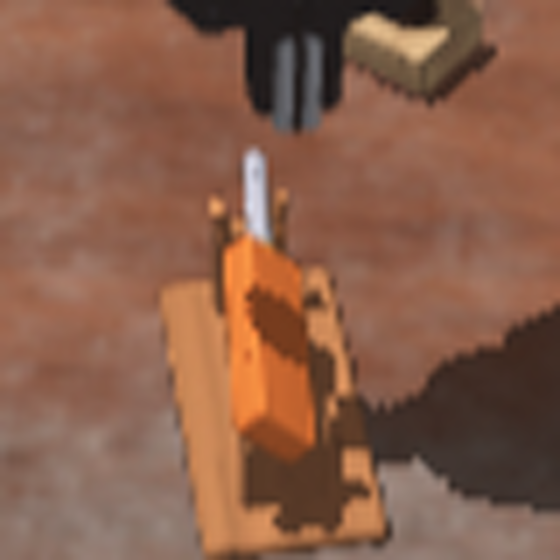

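View pics/c6.png

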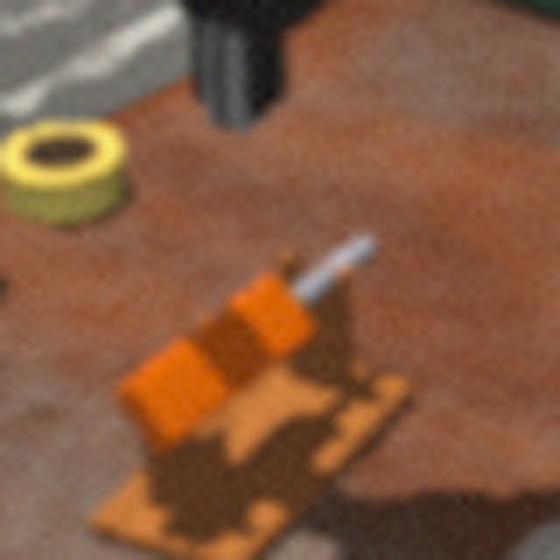

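```bash
python3 -c "
from h import *
S=optics.camera_model('side');C=optics.camera_model('scene')
s=lambda x,y:((x+.5)/7-.5+200,(y+.5)/7-.5+195)
c=lambda x,y:((x+.5)/7-.5+180,(y+.5)/7-.5+190)
for n,p,q in (('tip',(297,131),(232,128)),('ridge rear',(268,402),(120,387)),('ridge front',(262,238),(270,270)),('botrear',(315,443),(165,440)),('botfront',(302,268),(318,325)),('rodtip',(254,148),(368,238))):
    X=tri([(S,*s(*p)),(C,*c(*q))]);print(n,X.round(1),(proj(S,X)-s(*p)).round(2))
"
```

```text
tip [428.4 210.  140.5] [ 0.06 -0.41]
ridge rear [432.5 260.1  68.7] [-0.13  1.19]
ridge front [441.8 185.6  69.8] [ 0.06 -0.46]
botrear [418.  256.9  50.9] [-0.04  0.32]
botfront [429.6 176.5  48.2] [ 0.06 -0.46]
rodtip [450.8 128.4  53.5] [-0.02  0.16]
```

```bash
python3 -c "
from h import *
o=sensors.get_obs();print(pt(o))
plan([436,206,60],np.radians(14.8),25)"
```

```text
(5.7333, array([430. , 203.5, 108.2]), array([-3.1071, -0.4036, -0.0368]), array([ 0.17,  0.17, -0.38]), -0.0)
n 2 tilt [ 0.0222  0.0111 -0.9997] yaw 14.8 dy 0.0
[0.0033, -0.0004, 0.0302] -0.0
[0.0033, -0.0004, 0.0302] -0.0
```

Call:
carry_out --moves '[{"fingers": -0.4, "dp": [0.003, 0, 0], "roll": 0}, {"fingers": -0.4, "dp": [0.002, 0, 0], "roll": 0}, {"fingers": -0.4, "dp": [0.001, 0, 0.005], "roll": 0}, {"fingers": -0.4, "dp": [0.001, 0, 0.02], "roll": 0}, {"fingers": -0.4, "dp": [0, 0, 0.02], "roll": 0}, {"fingers": -0.4, "dp": [0, 0, 0.02], "roll": 0}]' --newtons 20

```text
time: 6.23
tool_pos: [437.7, 205.8, 53.1]
tcp_rot: [-3.107, -0.404, -0.036]
force: [0.5, -0.8, 0.3]
gripper_width: 60.0
```

```bash
python3 -c "
from h import *
for i in range(2): optics.get_image('wrist')
o=sensors.get_obs();print(pt(o))
plan([436,206,22],np.radians(14.8),15)"
```

```text
(6.3333, array([435.6, 204.9,  51.5]), array([-3.1089, -0.4039, -0.0286]), array([ 0.87, -0.12,  0.75]), 59.9)
n 2 tilt [ 0.0172  0.0087 -0.9998] yaw 14.8 dy -0.0
[0.0001, -0.0005, 0.0185] 0.0
[0.0001, -0.0005, 0.0185] 0.0
```

Call:
carry_out --moves '[{"fingers": -0.2, "dp": [0, -0.001, 0.018], "roll": 0}, {"fingers": 0.1, "dp": [0, 0, 0.015], "roll": 0}, {"fingers": 0.2, "dp": [0, 0, 0], "roll": 0}]' --newtons 20

```text
time: 6.58
tool_pos: [436.2, 206.0, 24.7]
tcp_rot: [-3.109, -0.404, -0.027]
force: [-1.1, 0.2, 0.0]
gripper_width: 34.1
```

```bash
python3 -c "
from h import *
for i in range(2): w=optics.get_image('wrist')[:,:,::-1];print(pt(sensors.get_obs()))
cv2.imwrite('pics/w7.png',cv2.resize(w[120:384,130:390],None,fx=2.2,fy=2.2,interpolation=cv2.INTER_CUBIC))
b=optics.get_image('scene')[:,:,::-1]
cv2.imwrite('pics/c7.png',cv2.resize(b[190:270,180:260],None,fx=7,fy=7,interpolation=cv2.INTER_CUBIC))
plan([436,206,22],np.radians(14.8),15)"
```

```text
(6.6333, array([436.5, 206.1,  25.5]), array([-3.109 , -0.4038, -0.028 ]), array([ 0.33, -0.59,  0.19]), 34.4)
(6.6833, array([437. , 206.4,  26.1]), array([-3.1086, -0.4038, -0.0299]), array([-0.41, -0.22,  0.4 ]), 33.8)
n 1 tilt [ 0.0189  0.0095 -0.9998] yaw 14.8 dy 0.0
[-0.0019, 0.0002, 0.0056] -0.0001
```

View pics/w7.png

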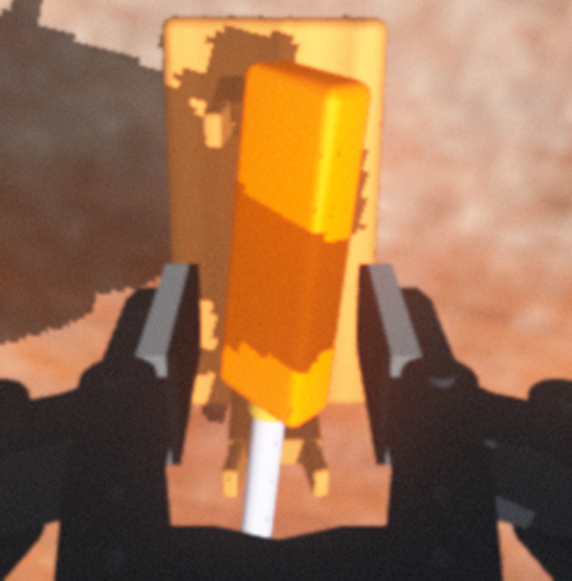

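View pics/c7.png

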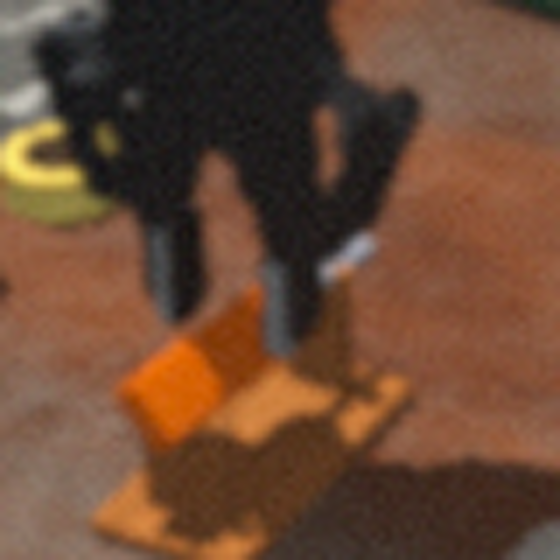

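```bash
python3 -c "
from h import *
C=optics.camera_model('scene')
for z in (40,45,50,55,60): print(z,onz(C,220.0,240.5,z).round(1),onz(C,204.8,235.3,z).round(1))
e=np.array([.967,.255]);d=np.array([.255,-.967]);g=np.array([437-.6,206.4])
for u in(-17,-24,17):
  for s in(-11,11): print(u,s,g+u*e+s*d)
"
```

```text
40 [435.  187.8  40. ] [479.9 195.3  40. ]
45 [429.4 193.   45. ] [473.9 200.4  45. ]
50 [423.8 198.2  50. ] [467.9 205.5  50. ]
55 [418.2 203.4  55. ] [461.9 210.7  55. ]
60 [412.6 208.6  60. ] [455.9 215.8  60. ]
-17 -11 [417.156 212.702]
-17 11 [422.766 191.428]
-24 -11 [410.387 210.917]
-24 11 [415.997 189.643]
17 -11 [450.034 221.372]
17 11 [455.644 200.098]
```

Call:
carry_out --moves '[{"fingers": 0.3, "dp": [0, 0, 0.004], "roll": 0}, {"fingers": 0.4, "dp": [0, 0, 0], "roll": 0}, {"fingers": 0.5, "dp": [0, 0, 0], "roll": 0}]' --newtons 20

```text
time: 6.98
tool_pos: [439.2, 207.4, 25.5]
tcp_rot: [-3.107, -0.403, -0.037]
force: [0.6, 0.7, 0.9]
gripper_width: 21.6
```

```bash
python3 -c "
from h import *
for i in range(2): w=optics.get_image('wrist')[:,:,::-1];print(pt(sensors.get_obs()))
cv2.imwrite('pics/w8.png',cv2.resize(w[120:384,130:390],None,fx=2.2,fy=2.2,interpolation=cv2.INTER_CUBIC))
"
```

```text
(7.0333, array([439.2, 207.4,  25.5]), array([-3.107 , -0.4035, -0.0375]), array([0.56, 0.48, 0.78]), 21.3)
(7.0833, array([439.1, 207.3,  25.4]), array([-3.1071, -0.4035, -0.0372]), array([1.67, 0.03, 0.75]), 21.6)
```

View pics/w8.png

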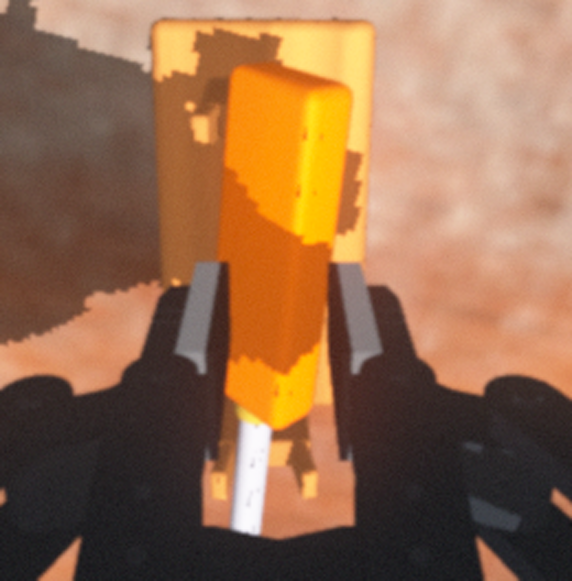

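Call:
carry_out --moves '[{"fingers": 0.55, "dp": [-0.002, 0, 0.003], "roll": 0}, {"fingers": 0.6, "dp": [-0.002, 0, 0.001], "roll": 0}, {"fingers": 0.65, "dp": [-0.001, 0, 0], "roll": 0}]' --newtons 20

```text
time: 7.33
tool_pos: [440.7, 208.2, 24.6]
tcp_rot: [-3.104, -0.403, -0.054]
force: [0.0, -1.0, 1.5]
gripper_width: 15.4
```

```bash
python3 -c "
from h import *
for i in range(2): w=optics.get_image('wrist')[:,:,::-1];print(pt(sensors.get_obs()))
cv2.imwrite('pics/w9.png',cv2.resize(w[120:384,130:390],None,fx=2.2,fy=2.2,interpolation=cv2.INTER_CUBIC))
"
```

```text
(7.3833, array([440.5, 208.2,  24.6]), array([-3.1043, -0.4035, -0.0536]), array([1.4 , 0.45, 4.82]), 15.2)
(7.4333, array([440.5, 208.2,  24.5]), array([-3.1043, -0.4035, -0.0536]), array([ 0.88, -0.15,  4.23]), 15.1)
```

View pics/w9.png

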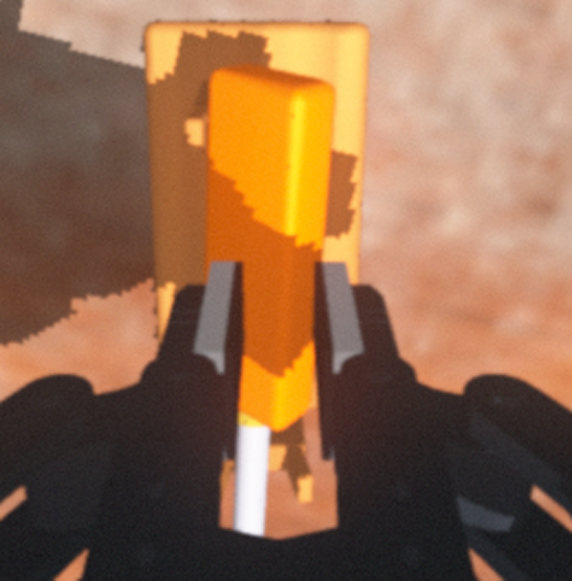

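Call:
carry_out --moves '[{"fingers": 0.45, "dp": [0, 0, 0], "roll": 0}, {"fingers": 0.3, "dp": [-0.002, 0, 0], "roll": 0}, {"fingers": 0.3, "dp": [-0.004, 0, 0], "roll": 0}, {"fingers": 0.3, "dp": [-0.006, 0, 0.002], "roll": 0}, {"fingers": 0.3, "dp": [-0.006, 0, 0.001], "roll": 0}]' --newtons 20

```text
time: 7.85
tool_pos: [432.5, 206.5, 23.3]
tcp_rot: [-3.101, -0.404, -0.073]
force: [15.6, -4.0, 7.6]
gripper_width: 29.8
```

```bash
python3 -c "
from h import *
for i in range(2): w=optics.get_image('wrist')[:,:,::-1];print(pt(sensors.get_obs()))
cv2.imwrite('pics/w10.png',cv2.resize(w[120:384,130:390],None,fx=2.2,fy=2.2,interpolation=cv2.INTER_CUBIC))
"
```

```text
(7.9, array([432.6, 206.5,  23.5]), array([-3.1009, -0.4046, -0.0746]), array([12.57, -3.45,  6.41]), 29.8)
(7.95, array([432.5, 206.4,  23.5]), array([-3.1011, -0.4043, -0.0735]), array([12.01, -4.09,  5.7 ]), 30.0)
```

View pics/w10.png

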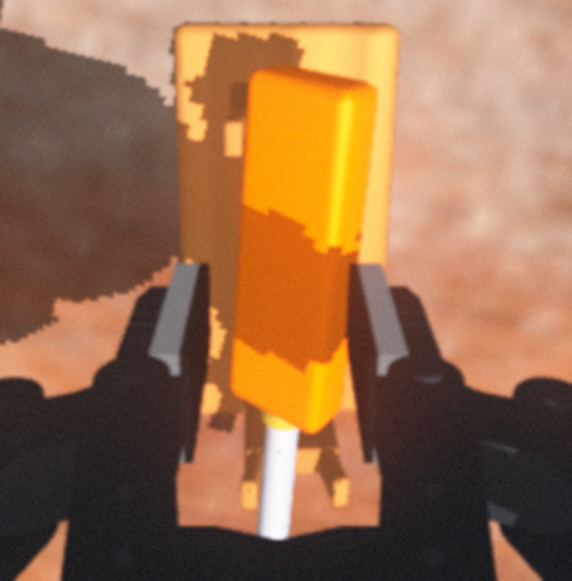

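Call:
carry_out --moves '[{"fingers": 0.1, "dp": [0.006, 0, 0], "roll": 0}, {"fingers": -0.2, "dp": [0.007, 0, 0], "roll": 0}, {"fingers": -0.4, "dp": [0.004, 0, 0], "roll": 0}, {"fingers": -0.4, "dp": [0, 0, 0.01], "roll": 0}, {"fingers": -0.4, "dp": [0, 0, 0.012], "roll": 0}]' --newtons 20

```text
time: 8.37
tool_pos: [447.0, 210.5, 6.6]
tcp_rot: [-3.101, -0.404, -0.075]
force: [-0.6, -0.5, 0.7]
gripper_width: 59.8
```

```bash
python3 -c "
from h import *
for i in range(2): w=optics.get_image('wrist')[:,:,::-1];o=sensors.get_obs();print(pt(o))
print(Ro.from_rotvec(o['tcp_rot']).as_matrix()[:,2])
cv2.imwrite('pics/w11.png',cv2.resize(w[120:384,130:390],None,fx=2.2,fy=2.2,interpolation=cv2.INTER_CUBIC))
"
```

```text
(8.4167, array([446. , 210. ,   4.8]), array([-3.1014, -0.4043, -0.0716]), array([-1.74, -0.28, -1.73]), 59.8)
(8.4667, array([445.6, 209.8,   5.2]), array([-3.1018, -0.4043, -0.0701]), array([-0.83,  1.14, -0.16]), 60.1)
[ 0.04276345  0.01845398 -0.99891478]
```

View pics/w11.png

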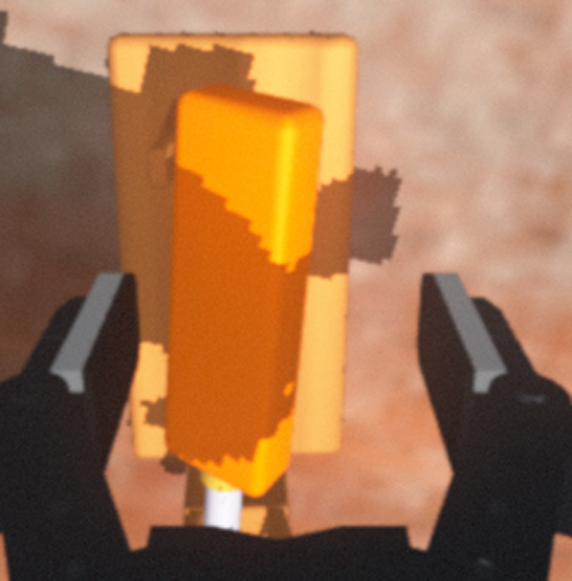

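Call:
carry_out --moves '[{"fingers": -0.4, "dp": [0.007, 0, 0], "roll": 0}, {"fingers": -0.4, "dp": [0.006, 0, 0], "roll": 0}, {"fingers": -0.4, "dp": [0.005, 0, 0], "roll": 0}, {"fingers": -0.4, "dp": [0.004, 0, 0], "roll": 0}]' --newtons 20

```text
time: 8.8
tool_pos: [457.5, 212.5, 3.2]
tcp_rot: [-3.105, -0.404, -0.05]
force: [-13.4, 1.4, -0.2]
gripper_width: 60.1
```

```bash
python3 -c "
from h import *
for i in range(2): w=optics.get_image('wrist')[:,:,::-1];o=sensors.get_obs();print(pt(o))
cv2.imwrite('pics/w12.png',cv2.resize(w[120:384,130:390],None,fx=2.2,fy=2.2,interpolation=cv2.INTER_CUBIC))
"
```

```text
(8.85, array([457.2, 212.5,   3. ]), array([-3.1054, -0.4037, -0.0487]), array([-7.86,  0.21, -0.17]), 59.6)
(8.9, array([457.2, 212.5,   3. ]), array([-3.1053, -0.4038, -0.0496]), array([-7.74,  1.09, -0.37]), 59.7)
```

View pics/w12.png

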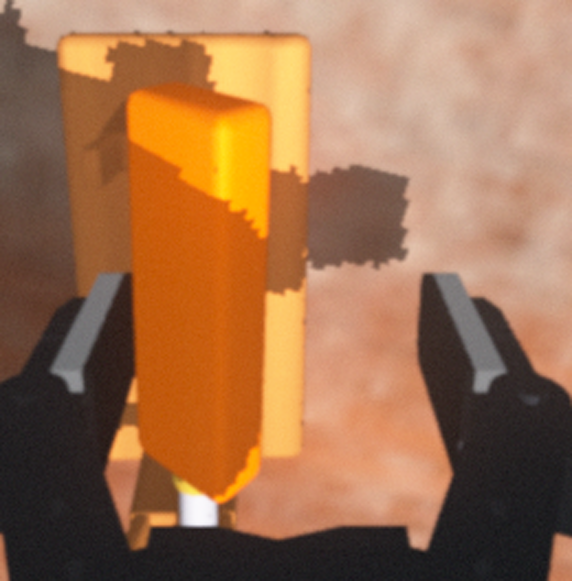

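Call:
carry_out --moves '[{"fingers": -0.15, "dp": [-0.006, 0, 0], "roll": 0}, {"fingers": 0.1, "dp": [-0.006, 0, 0], "roll": 0}, {"fingers": 0.25, "dp": [-0.005, 0, 0], "roll": 0}, {"fingers": 0.4, "dp": [-0.003, 0, 0], "roll": 0}]' --newtons 20

```text
time: 9.23
tool_pos: [440.8, 208.2, 2.3]
tcp_rot: [-3.106, -0.403, -0.047]
force: [0.8, 0.3, 1.3]
gripper_width: 25.9
```

```bash
python3 -c "
from h import *
for i in range(2): w=optics.get_image('wrist')[:,:,::-1];o=sensors.get_obs();print(pt(o))
cv2.imwrite('pics/w13.png',cv2.resize(w[120:384,130:390],None,fx=2.2,fy=2.2,interpolation=cv2.INTER_CUBIC))
"
```

```text
(9.2833, array([440.6, 208.2,   2.3]), array([-3.1057, -0.4034, -0.0466]), array([-1.24,  0.27,  0.11]), 25.8)
(9.3333, array([440.8, 208.2,   2.4]), array([-3.1057, -0.4034, -0.0464]), array([-0.24, -0.44, -0.71]), 26.0)
```

View pics/w13.png

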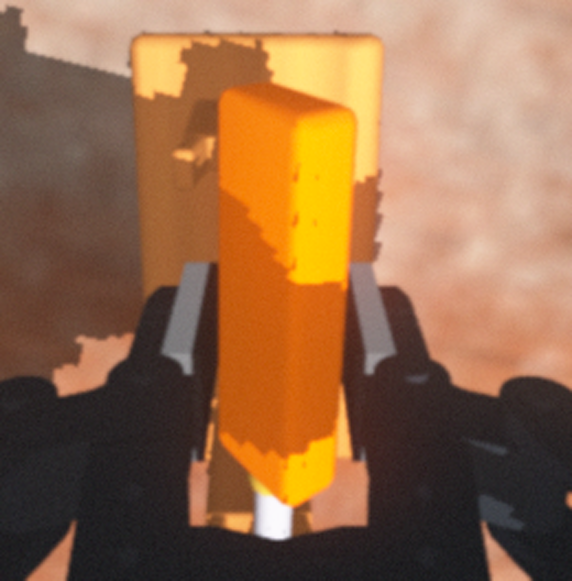

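Call:
carry_out --moves '[{"fingers": 0.5, "dp": [-0.002, 0, 0], "roll": 0}, {"fingers": 0.6, "dp": [-0.002, 0, 0], "roll": 0}, {"fingers": 1, "dp": [-0.001, 0, 0], "roll": 0}, {"fingers": 1, "dp": [0, 0, 0], "roll": 0}]' --newtons 20

```text
time: 9.67
tool_pos: [438.2, 207.7, 2.9]
tcp_rot: [-3.105, -0.403, -0.051]
force: [-0.2, -0.8, -0.4]
gripper_width: 25.5
```

```bash
python3 -c "
from h import *
for i in range(2): w=optics.get_image('wrist')[:,:,::-1];o=sensors.get_obs();print(pt(o))
cv2.imwrite('pics/w14.png',cv2.resize(w[120:384,130:390],None,fx=2.2,fy=2.2,interpolation=cv2.INTER_CUBIC))
"
```

```text
(9.7167, array([438.3, 207.7,   2.9]), array([-3.1049, -0.4034, -0.0507]), array([ 0.12, -0.1 , -0.43]), 25.1)
(9.7667, array([438.3, 207.7,   2.9]), array([-3.1049, -0.4034, -0.0506]), array([ 0.48, -0.54, -1.1 ]), 25.1)
```

View pics/w14.png

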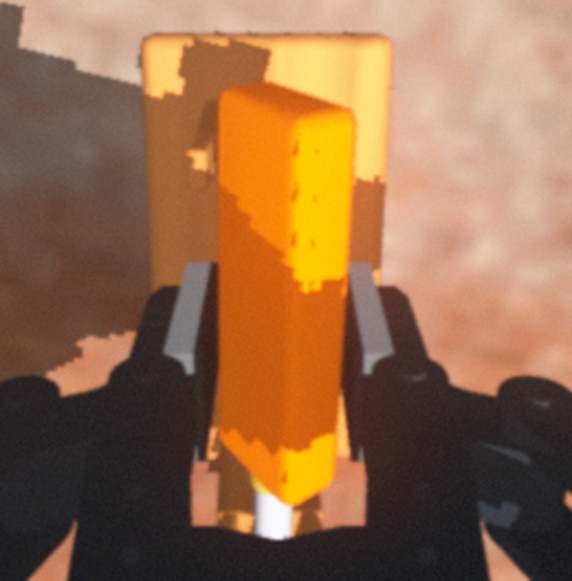

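Call:
carry_out --moves '[{"fingers": 0.3, "dp": [0, 0, 0], "roll": 0}, {"fingers": 0.2, "dp": [0, 0, -0.005], "roll": 0}, {"fingers": 0.2, "dp": [0, 0, -0.007], "roll": 0}, {"fingers": 0.2, "dp": [-0.001, 0, -0.004], "roll": 0}]' --newtons 20

```text
time: 10.1
tool_pos: [437.0, 207.3, 16.1]
tcp_rot: [-3.105, -0.403, -0.049]
force: [-0.2, -0.2, 0.2]
gripper_width: 34.2
```

```bash
python3 -c "
from h import *
for i in range(2): w=optics.get_image('wrist')[:,:,::-1];o=sensors.get_obs();print(pt(o))
cv2.imwrite('pics/w15.png',cv2.resize(w[120:384,130:390],None,fx=2.2,fy=2.2,interpolation=cv2.INTER_CUBIC))
a=optics.get_image('side')[:,:,::-1]
cv2.imwrite('pics/s15.png',cv2.resize(a[205:285,200:280],None,fx=7,fy=7,interpolation=cv2.INTER_CUBIC))
"
```

```text
(10.15, array([437. , 207.3,  16.5]), array([-3.1051, -0.4033, -0.0498]), array([0.03, 0.36, 0.04]), 34.5)
(10.2, array([437.1, 207.3,  16.2]), array([-3.105 , -0.4034, -0.0502]), array([0.96, 0.15, 0.37]), 34.2)
```

View pics/w15.png

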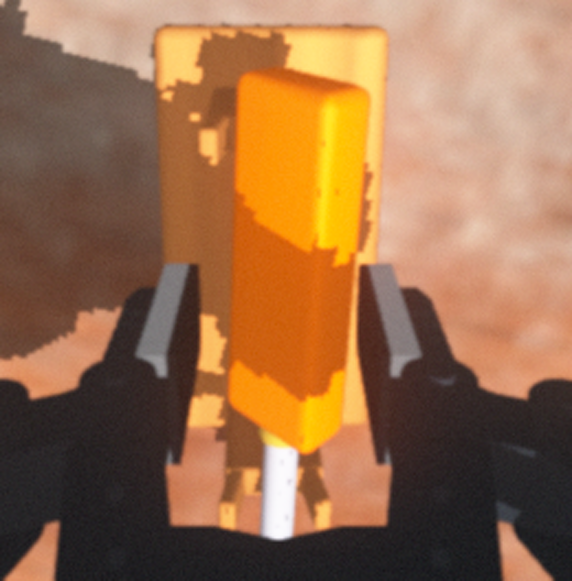

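View pics/s15.png

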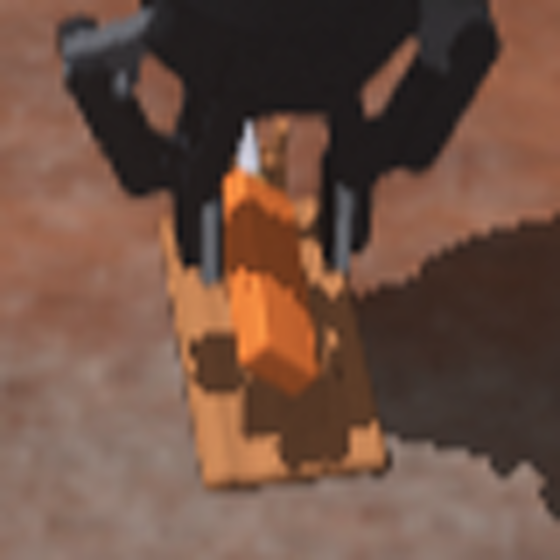

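Call:
carry_out --moves '[{"fingers": 0.35, "dp": [0, 0, 0.001], "roll": 0}, {"fingers": 0.5, "dp": [-0.001, 0, 0.001], "roll": 0}, {"fingers": 0.6, "dp": [-0.001, 0, 0], "roll": 0}, {"fingers": 0.65, "dp": [-0.001, 0, 0], "roll": 0}]' --newtons 25

```text
time: 10.58
tool_pos: [437.9, 208.1, 16.6]
tcp_rot: [-3.103, -0.402, -0.06]
force: [-0.8, -0.5, 11.3]
gripper_width: 24.8
```

```bash
python3 -c "
from h import *
for i in range(2): w=optics.get_image('wrist')[:,:,::-1];o=sensors.get_obs();print(pt(o))
cv2.imwrite('pics/w16.png',cv2.resize(w[120:384,130:390],None,fx=2.2,fy=2.2,interpolation=cv2.INTER_CUBIC))
"
```

```text
(10.6333, array([438. , 208.1,  16.7]), array([-3.103 , -0.402 , -0.0599]), array([ 1.000e-02, -1.340e+00,  1.086e+01]), 24.7)
(10.6833, array([438. , 208. ,  16.7]), array([-3.1031, -0.4021, -0.0598]), array([ 0.52, -1.03, 11.54]), 24.6)
```

View pics/w16.png

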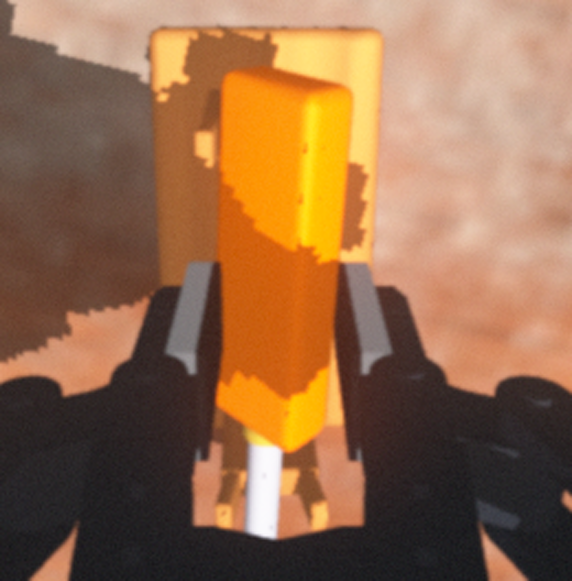

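Call:
carry_out --moves '[{"fingers": 1, "dp": [0, 0, -0.003], "roll": 0}, {"fingers": 1, "dp": [0, 0, -0.003], "roll": 0}, {"fingers": 1, "dp": [-0.001, 0, -0.003], "roll": 0}]' --newtons 25

```text
time: 10.93
tool_pos: [438.6, 208.6, 24.6]
tcp_rot: [-3.102, -0.401, -0.065]
force: [1.4, 0.9, -2.1]
gripper_width: 17.1
```

```bash
python3 -c "
from h import *
for i in range(2): w=optics.get_image('wrist')[:,:,::-1];o=sensors.get_obs();print(pt(o))
cv2.imwrite('pics/w17.png',cv2.resize(w[120:384,130:390],None,fx=2.2,fy=2.2,interpolation=cv2.INTER_CUBIC))
"
```

```text
(10.9833, array([438.6, 208.6,  24.9]), array([-3.1018, -0.4009, -0.0649]), array([ 2.23,  0.33, -0.34]), 16.8)
(11.0333, array([438.6, 208.5,  24.7]), array([-3.1019, -0.4011, -0.065 ]), array([ 2.37, -0.08, -1.36]), 17.1)
```

View pics/w17.png

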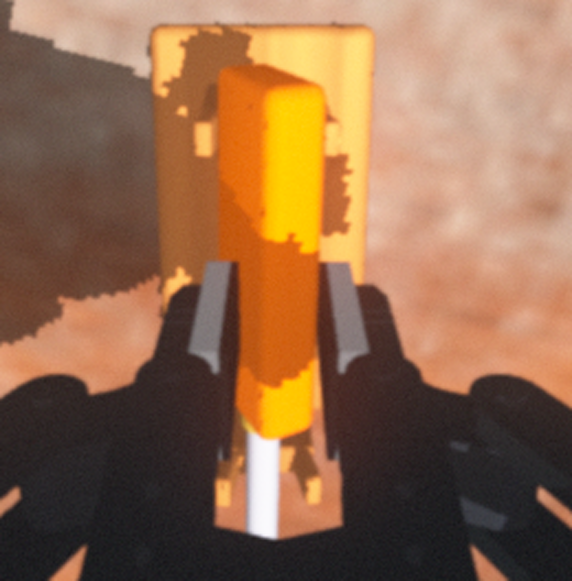

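Call:
carry_out --moves '[{"fingers": 1, "dp": [-0.002, 0, -0.002], "roll": 0}, {"fingers": 1, "dp": [-0.002, 0, 0], "roll": 0}, {"fingers": 1, "dp": [-0.001, 0, 0], "roll": 0}]' --newtons 50

```text
time: 11.28
tool_pos: [437.6, 208.5, 26.8]
tcp_rot: [-3.1, -0.401, -0.074]
force: [4.3, -0.1, -1.1]
gripper_width: 14.7
```

```bash
python3 -c "
from h import *
for i in range(2): w=optics.get_image('wrist')[:,:,::-1];o=sensors.get_obs();print(pt(o))
cv2.imwrite('pics/w18.png',cv2.resize(w[120:384,130:390],None,fx=2.2,fy=2.2,interpolation=cv2.INTER_CUBIC))
a=optics.get_image('side')[:,:,::-1]
cv2.imwrite('pics/s18.png',cv2.resize(a[205:285,200:280],None,fx=7,fy=7,interpolation=cv2.INTER_CUBIC))
"
```

```text
(11.3333, array([437.6, 208.5,  26.8]), array([-3.1002, -0.4005, -0.0745]), array([ 5.3 ,  0.3 , -1.68]), 14.7)
(11.3833, array([437.6, 208.5,  26.7]), array([-3.1003, -0.4005, -0.0743]), array([ 6.77,  0.63, -1.19]), 14.7)
```

View pics/w18.png

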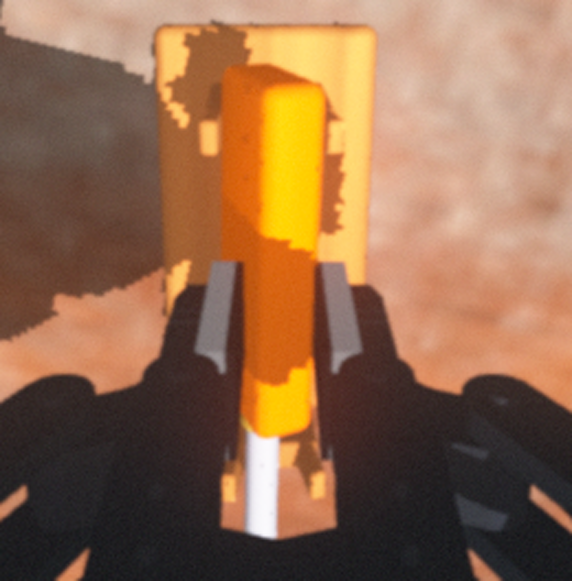

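View pics/s18.png

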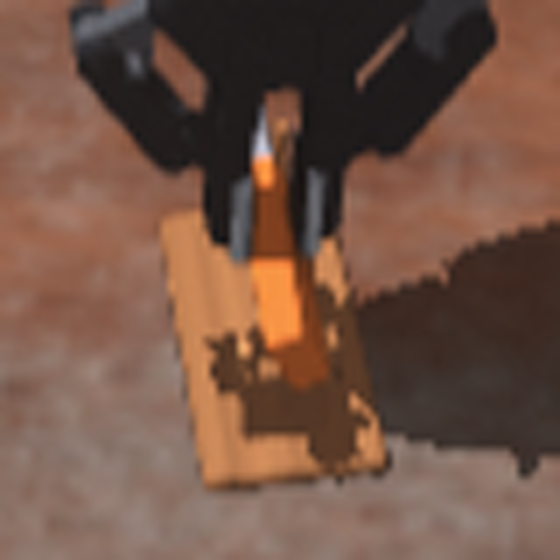

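Call:
carry_out --moves '[{"fingers": 0.58, "dp": [0.001, 0, 0.004], "roll": 0}, {"fingers": 0.58, "dp": [0.001, 0, 0.006], "roll": 0}, {"fingers": 0.58, "dp": [0, 0, 0.008], "roll": 0}]' --newtons 20

```text
time: 11.68
tool_pos: [435.0, 207.5, 12.1]
tcp_rot: [-3.103, -0.4, -0.06]
force: [-0.8, -0.2, 0.3]
gripper_width: 17.4
```

```bash
python3 -c "
from h import *
for i in range(2): w=optics.get_image('wrist')[:,:,::-1];o=sensors.get_obs();print(pt(o))
cv2.imwrite('pics/w19.png',cv2.resize(w[120:384,130:390],None,fx=2.2,fy=2.2,interpolation=cv2.INTER_CUBIC))
"
```

```text
(11.7333, array([434.5, 207.2,  10.9]), array([-3.1031, -0.4007, -0.0591]), array([-0.48, -0.59, -0.63]), 18.0)
(11.7833, array([435.1, 207.4,  11.3]), array([-3.1029, -0.4008, -0.0605]), array([ 0.62, -0.52, -0.64]), 17.8)
```

View pics/w19.png

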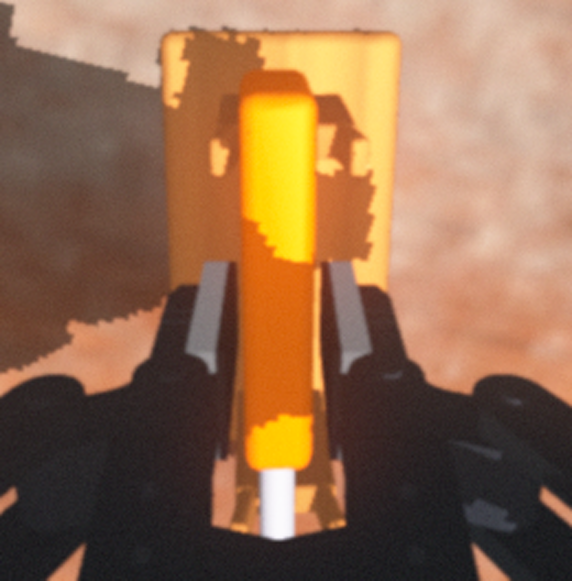

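Call:
carry_out --moves '[{"fingers": 0.5, "dp": [0, 0, 0.008], "roll": 0}, {"fingers": 0.5, "dp": [0, 0, 0.005], "roll": 0}, {"fingers": 0.5, "dp": [0, 0, 0], "roll": 0}]' --newtons 20

```text
time: 12.03
tool_pos: [434.7, 207.3, -0.5]
tcp_rot: [-3.103, -0.401, -0.058]
force: [0.2, 0.1, -0.2]
gripper_width: 21.2
```

```bash
python3 -c "
from h import *
for i in range(2): w=optics.get_image('wrist')[:,:,::-1];o=sensors.get_obs();print(pt(o))
plan([435.5,206.7,0],np.radians(14.8),15)
cv2.imwrite('pics/w20.png',cv2.resize(w[120:384,130:390],None,fx=2.2,fy=2.2,interpolation=cv2.INTER_CUBIC))
"
```

```text
(12.0833, array([ 4.347e+02,  2.073e+02, -3.000e-01]), array([-3.1034, -0.4013, -0.0579]), array([-0.36,  0.66, -0.95]), 21.8)
(12.1333, array([434.9, 207.4,  -0. ]), array([-3.1033, -0.4013, -0.0587]), array([ 0.95,  0.44, -0.53]), 21.3)
n 1 tilt [ 0.0356  0.0167 -0.9992] yaw 14.73 dy 0.07
[0.0005, 0.001, -0.0] -0.0008
```

View pics/w20.png

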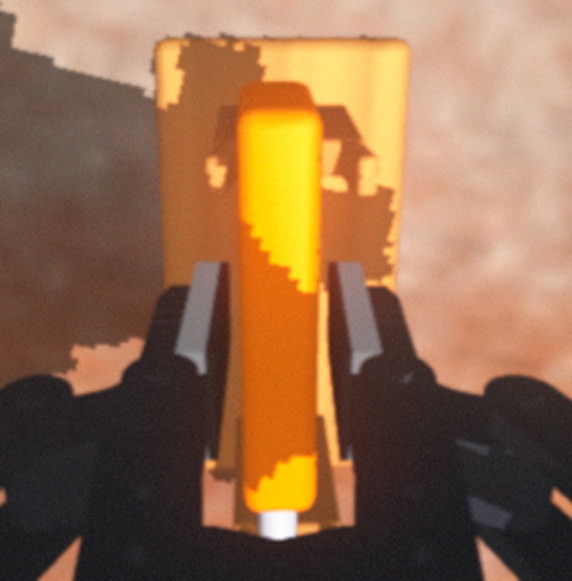

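Call:
carry_out --moves '[{"fingers": 0.6, "dp": [0, 0.001, 0], "roll": 0}, {"fingers": 1, "dp": [0, 0, 0], "roll": 0}, {"fingers": 1, "dp": [0, 0, 0], "roll": 0}, {"fingers": 1, "dp": [0, 0, 0], "roll": 0}]' --newtons 90

```text
time: 12.47
tool_pos: [435.5, 206.6, 0.4]
tcp_rot: [-3.103, -0.401, -0.059]
force: [1.0, 0.0, -0.8]
gripper_width: 12.3
```

```bash
python3 -c "
from h import *
for i in range(2): w=optics.get_image('wrist')[:,:,::-1];o=sensors.get_obs();print(pt(o),np.degrees(yaw(o)),Ro.from_rotvec(o['tcp_rot']).as_matrix()[:,2])
cv2.imwrite('pics/w21.png',cv2.resize(w[120:384,130:390],None,fx=2.2,fy=2.2,interpolation=cv2.INTER_CUBIC))
"
```

```text
(12.5167, array([4.355e+02, 2.066e+02, 4.000e-01]), array([-3.1031, -0.4013, -0.0594]), array([ 0.45, -0.13, -0.87]), 13.0) 14.73066918959503 [ 0.03611905  0.01680407 -0.9992062 ]
(12.5667, array([4.354e+02, 2.066e+02, 4.000e-01]), array([-3.1031, -0.4013, -0.0594]), array([ 0.1 ,  0.18, -1.34]), 12.7) 14.73063778629364 [ 0.03606997  0.01679861 -0.99920807]
```

View pics/w21.png

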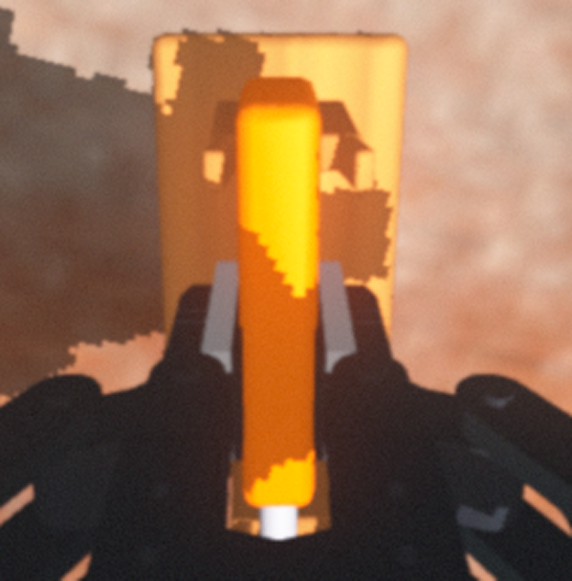

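Call:
carry_out --moves '[{"fingers": 1, "dp": [0, 0, -0.015], "roll": 0}, {"fingers": 1, "dp": [0, 0, -0.03], "roll": 0}, {"fingers": 1, "dp": [0, 0, -0.035], "roll": 0}, {"fingers": 1, "dp": [0, 0, -0.03], "roll": 0}, {"fingers": 1, "dp": [0, 0, -0.015], "roll": 0}]' --newtons 90

```text
time: 12.98
tool_pos: [428.9, 203.6, 100.8]
tcp_rot: [-3.106, -0.401, -0.047]
force: [0.3, 0.5, 0.1]
gripper_width: 12.7
```

```bash
python3 -c "
from h import *
for i in range(2): w=optics.get_image('wrist')[:,:,::-1];o=sensors.get_obs();print(pt(o),np.degrees(yaw(o)),Ro.from_rotvec(o['tcp_rot']).as_matrix()[:,2])
cv2.imwrite('pics/w22.png',w)
plan([524.6,60,95],np.radians(3.4))
"
```

```text
(13.0333, array([429.9, 204.1, 102.2]), array([-3.1049, -0.4014, -0.0511]), array([0.84, 0.87, 2.27]), 12.3) 14.727190020016266 [ 0.03101857  0.01451326 -0.99941343]
(13.0833, array([429.6, 203.9, 100.5]), array([-3.1051, -0.4013, -0.0505]), array([ 0.73,  0.9 , -1.22]), 12.6) 14.722232758980082 [ 0.0306326   0.01435254 -0.99942766]
n 5 tilt [ 0.0306  0.0144 -0.9994] yaw 14.72 dy -11.32
[0.0138, 0.0408, 0.0016] 0.0252
[0.0154, 0.0403, 0.0016] 0.0252
[0.0169, 0.0396, 0.0016] 0.0252
[0.0185, 0.0389, 0.0016] 0.0252
[0.02, 0.0382, 0.0016] 0.0252
```

View pics/w22.png

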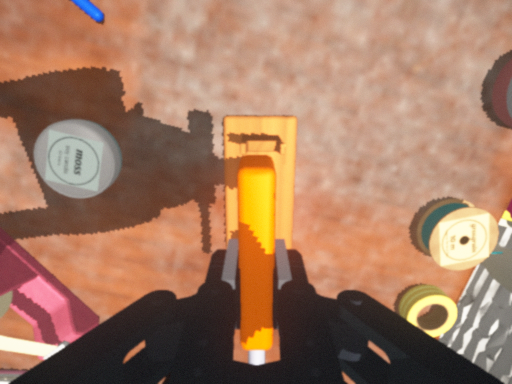

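Held firmly, level. Travel to the press front.

Call:
carry_out --moves '[{"fingers": 1, "dp": [0.008, 0.02, 0], "roll": 0.02}, {"fingers": 1, "dp": [0.015, 0.035, 0], "roll": 0.027}, {"fingers": 1, "dp": [0.0165, 0.04, 0.001], "roll": 0.027}, {"fingers": 1, "dp": [0.018, 0.039, 0.001], "roll": 0.027}, {"fingers": 1, "dp": [0.0185, 0.03, 0.001], "roll": 0.02}, {"fingers": 1, "dp": [0.009, 0.015, 0], "roll": 0.01}]' --newtons 90

```text
time: 13.58
tool_pos: [520.2, 70.7, 93.6]
tcp_rot: [-3.126, -0.077, -0.044]
force: [0.2, 0.8, -0.9]
gripper_width: 12.8
```

```bash
python3 -c "
from h import *
a=optics.get_image('side');
a=optics.get_image('side')[:,:,::-1];o=sensors.get_obs();print(pt(o))
b=optics.get_image('scene')[:,:,::-1];o=sensors.get_obs();print(pt(o),np.degrees(yaw(o)),Ro.from_rotvec(o['tcp_rot']).as_matrix()[:,2])
cv2.imwrite('pics/s23.png',cv2.resize(a[70:210,160:280],None,fx=4.5,fy=4.5,interpolation=cv2.INTER_CUBIC))
cv2.imwrite('pics/c23.png',cv2.resize(b[105:225,210:350],None,fx=5,fy=5,interpolation=cv2.INTER_CUBIC))
"
```

```text
(13.6833, array([519.5,  71. ,  93.4]), array([-3.1262, -0.0764, -0.0423]), array([-0.33,  0.25, -0.05]), 12.3)
(13.7333, array([518.5,  72.1,  93.5]), array([-3.1258, -0.0783, -0.0409]), array([-0.41,  0.43, -0.25]), 12.6) 2.857938486106858 [ 0.02575925  0.01517027 -0.99955306]
```

View pics/s23.png

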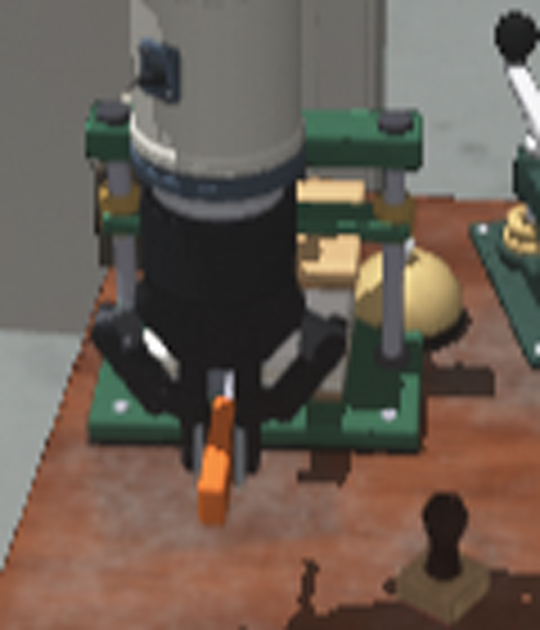

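View pics/c23.png

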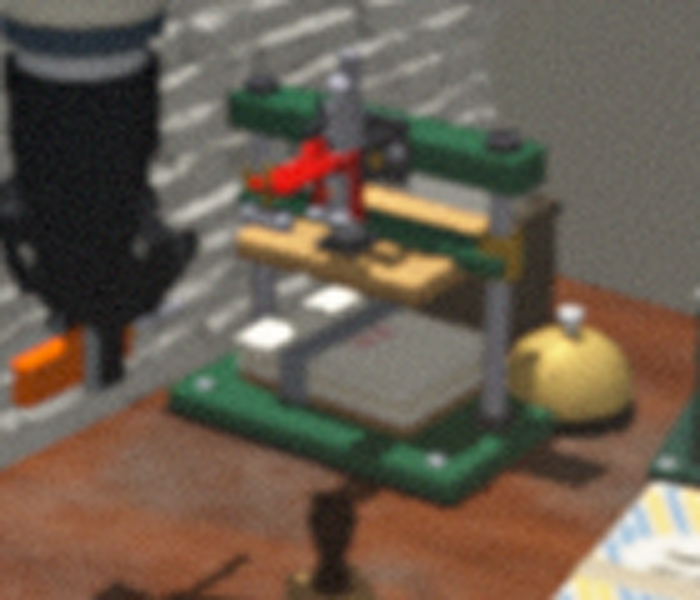

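```bash
python3 -c "
from h import *
C=optics.camera_model('scene');S=optics.camera_model('side')
b=optics.get_image('scene')[:,:,::-1]
cv2.imwrite('pics/c24.png',cv2.resize(b[135:185,225:275],None,fx=11,fy=11,interpolation=cv2.INTER_CUBIC))
o=sensors.get_obs();print(pt(o))
for z in(138,143,148):print(z,onz(C,243.6,165,z))
"
```

```text
(13.7833, array([517.9,  72.9,  93.6]), array([-3.1257, -0.0803, -0.0405]), array([0.3 , 0.13, 0.23]), 12.4)
138 [537.58473771 -11.58188299 138.        ]
143 [529.89534787  -3.45252858 143.        ]
148 [522.20595803   4.67682584 148.        ]
```

View pics/c24.png

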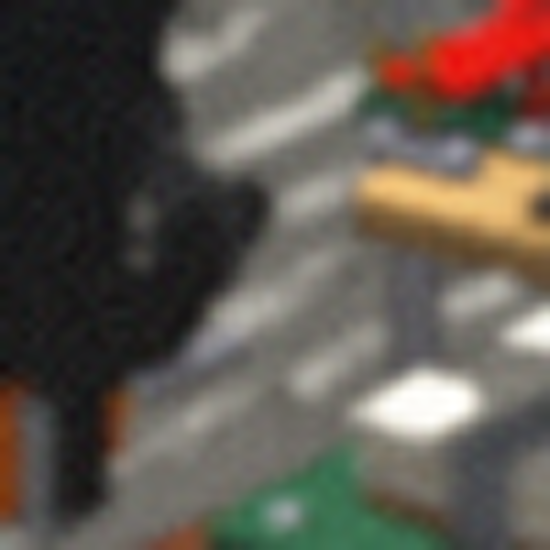

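```bash
python3 -c "
from h import *
C=optics.camera_model('scene');S=optics.camera_model('side')
sp=lambda x,y:((x+.5)/5.5-.5+165,(y+.5)/5.5-.5+75); cp=lambda x,y:((x+.5)/5.5-.5+235,(y+.5)/5.5-.5+110)
for a,b in (((267,283),(155,208)),((236,283),(135,203)),((298,284),(178,214))):
  X=tri([(S,*sp(*a)),(C,*cp(*b))]);print(X.round(1),(proj(S,X)-sp(*a)).round(1),(proj(C,X)-cp(*b)).round(1))
print(onz(C,247.2,164.5,143))
plan([526.5,10,93],np.radians(3.4),20)
"
```

```text
[531.9 -84.  166. ] [ 0.1 -0.5] [-0.2  0.4]
[546.8 -85.8 164.2] [ 0.1 -0.6] [-0.2  0.5]
[517.3 -84.6 166.2] [ 0.1 -0.5] [-0.2  0.4]
[524.56782778 -11.86292862 143.        ]
n 4 tilt [ 0.0255  0.0153 -0.9996] yaw 2.93 dy 0.47
[0.0017, 0.0198, -0.0] -0.0013
[0.0016, 0.0198, -0.0] -0.0013
[0.0016, 0.0198, -0.0] -0.0013
[0.0016, 0.0198, -0.0] -0.0013
```

Call:
carry_out --moves '[{"fingers": 1, "dp": [0.003, 0.015, 0.001], "roll": -0.002}, {"fingers": 1, "dp": [0.003, 0.02, 0], "roll": -0.002}, {"fingers": 1, "dp": [0.003, 0.02, 0], "roll": -0.002}, {"fingers": 1, "dp": [0.003, 0.02, 0], "roll": -0.002}, {"fingers": 1, "dp": [0.002, 0.012, 0], "roll": 0}]' --newtons 90

```text
time: 14.2
tool_pos: [528.4, 8.8, 89.0]
tcp_rot: [-3.123, -0.117, -0.031]
force: [-0.3, -1.5, -0.4]
gripper_width: 12.8
```

```bash
python3 -c "
from h import *
b=optics.get_image('scene')[:,:,::-1]
b=optics.get_image('scene')[:,:,::-1]
cv2.imwrite('pics/c25.png',cv2.resize(b[120:180,225:285],None,fx=9,fy=9,interpolation=cv2.INTER_CUBIC))
plan([529,-11.4,92],np.radians(3.4),20)
print(pt(sensors.get_obs()))
"
```

```text
n 2 tilt [ 0.0196  0.0168 -0.9997] yaw 4.18 dy -0.78
[-0.0006, 0.0125, -0.002] 0.0043
[-0.0005, 0.0125, -0.002] 0.0043
(14.3, array([528.6,   8.7,  89.1]), array([-3.1233, -0.1142, -0.0315]), array([-0.65,  0.52, -0.62]), 12.7)
```

View pics/c25.png

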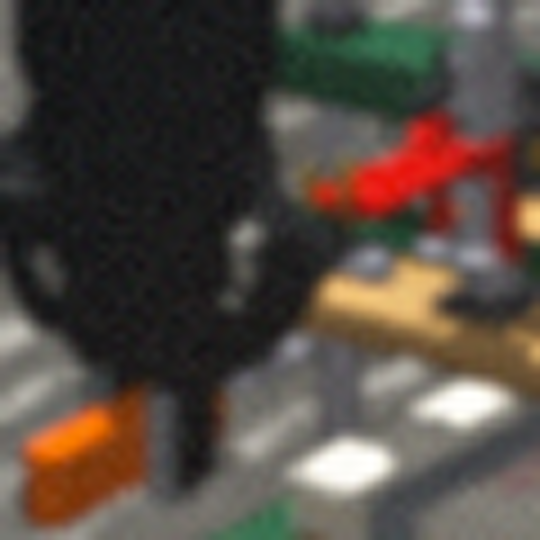

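```bash
python3 -c "
from h import *
C=optics.camera_model('scene')
for z in(135,139,143):print(onz(C,258.8,157.3,z))
print(proj(C,[532,-70,139]))
"
```

```text
[544.47344696 -81.86457786 135.        ]
[538.30427008 -74.85325151 139.        ]
[532.13509321 -67.84192516 143.        ]
[259.37281831 158.40559017]
```

Consistent: the tip is near (532,-71). Advance the last ~20 mm, below the roller.

Call:
carry_out --moves '[{"fingers": 1, "dp": [0, 0.01, -0.001], "roll": 0.004}, {"fingers": 1, "dp": [0, 0.01, -0.001], "roll": 0.004}, {"fingers": 1, "dp": [0, 0.004, 0], "roll": 0}, {"fingers": 1, "dp": [0, 0, 0], "roll": 0}]' --newtons 90

```text
time: 14.63
tool_pos: [528.9, -9.4, 90.1]
tcp_rot: [-3.123, -0.096, -0.03]
force: [-0.2, 0.0, -0.8]
gripper_width: 12.5
```

```bash
python3 -c "
from h import *
F=[]
for i in range(4):
    b=optics.get_image('side')[:,:,::-1];o=sensors.get_obs();F.append(o['force']);print(pt(o),o['ft_torque'].round(2))
b=optics.get_image('scene')[:,:,::-1]
print(np.mean(F,0))
cv2.imwrite('pics/c26.png',cv2.resize(b[120:180,225:285],None,fx=9,fy=9,interpolation=cv2.INTER_CUBIC))
plan([529,-11.4,92],np.radians(3.4),20)
"
```

```text
(14.6833, array([528.9,  -9.2,  90.2]), array([-3.123 , -0.0956, -0.0298]), array([-0.29, -0.04, -0.02]), 12.7) [ 0.03  0.03 -0.04]
(14.7333, array([528.9,  -9. ,  90.1]), array([-3.123 , -0.0959, -0.0298]), array([-0.  ,  0.44, -0.94]), 12.6) [-0.02  0.02  0.  ]
(14.7833, array([528.9,  -8.9,  90.1]), array([-3.1229, -0.096 , -0.0298]), array([-0.5 , -0.69, -0.24]), 12.7) [ 0.02 -0.   -0.  ]
(14.8333, array([528.9,  -8.9,  90.1]), array([-3.123 , -0.0962, -0.0298]), array([ 0.04, -0.35, -0.08]), 12.6) [0.03 0.   0.05]
[-0.18790677 -0.16169363 -0.32265806]
n 1 tilt [ 0.0185  0.0176 -0.9997] yaw 3.53 dy -0.13
[-0.0001, 0.0032, -0.0024] 0.0014
```

View pics/c26.png

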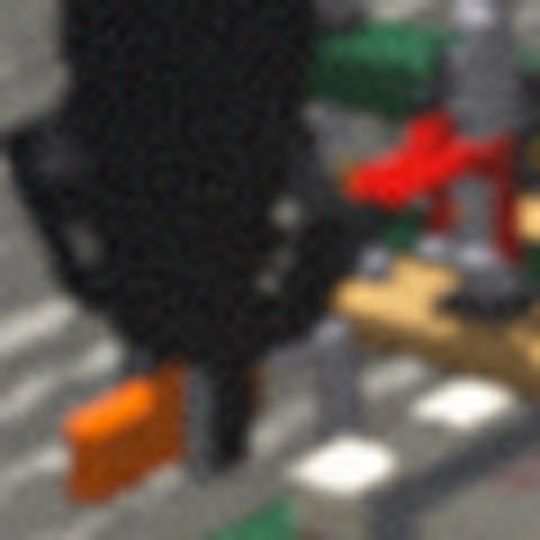

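Call:
carry_out --moves '[{"fingers": 1, "dp": [0, 0.001, -0.004], "roll": 0}, {"fingers": 1, "dp": [0, 0.001, -0.004], "roll": 0}, {"fingers": 1, "dp": [0, 0, -0.003], "roll": 0}]' --newtons 90

```text
time: 15.13
tool_pos: [528.4, -10.2, 99.1]
tcp_rot: [-3.123, -0.098, -0.028]
force: [0.3, -0.2, -0.9]
gripper_width: 12.8
```

```bash
cat > st.py <<'E'
from h import *
import sys
n=int(sys.argv[1]);F=[];T=[];Z=[]
for i in range(n):
    b=optics.get_image('scene')[:,:,::-1];o=sensors.get_obs();F.append(o['force']);T.append(o['ft_torque']);Z.append(o['tool_pos'])
print(round(o['time'],2),"z",np.array(Z)[:,2].round(1),"pos",o['tool_pos'].round(1),"F",np.mean(F,0).round(2),"T",np.mean(T,0).round(3),"yaw",np.degrees(yaw(o)).round(2),Ro.from_rotvec(o['tcp_rot']).as_matrix()[:2,2].round(3))
if len(sys.argv)>2: cv2.imwrite(sys.argv[2],cv2.resize(b[110:190,240:340],None,fx=7,fy=7,interpolation=cv2.INTER_CUBIC))
E
python3 st.py 3 pics/c27.png
```

```text
15.28 z [99.5 99.3 99.1] pos [528.6 -10.2  99.1] F [ 0.21  0.36 -0.13] T [ 0.001 -0.014 -0.001] yaw 3.56 [0.018 0.018]
```

View pics/c27.png

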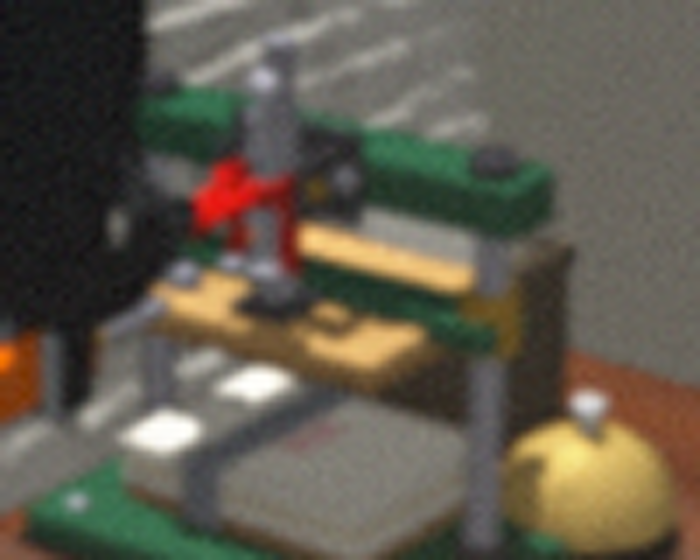

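Call:
carry_out --moves '[{"fingers": 1, "dp": [0, 0, -0.003], "roll": 0}, {"fingers": 1, "dp": [0, 0, -0.002], "roll": 0}]' --newtons 90

```text
time: 15.45
tool_pos: [528.3, -10.2, 103.1]
tcp_rot: [-3.123, -0.097, -0.028]
force: [1.0, 0.5, -1.2]
gripper_width: 12.8
```

```bash
python3 st.py 3
```

```text
15.6 z [103.3 103.1 103. ] pos [528.3 -10.2 103. ] F [ 0.09  0.16 -0.15] T [ 0.    -0.211  0.142] yaw 3.56 [0.018 0.018]
```

Call:
carry_out --moves '[{"fingers": 1, "dp": [0, 0, -0.0025], "roll": 0}]' --newtons 90

```text
time: 15.68
tool_pos: [527.9, -10.3, 104.7]
tcp_rot: [-3.123, -0.097, -0.027]
force: [-0.4, -1.0, -1.6]
gripper_width: 12.9
```

```bash
python3 st.py 3
```

```text
15.83 z [105.2 105.1 105. ] pos [528.2 -10.3 105. ] F [-0.54  0.26 -1.74] T [ 0.093 -0.098  0.127] yaw 3.56 [0.018 0.018]
```

Call:
carry_out --moves '[{"fingers": 1, "dp": [0, 0, -0.003], "roll": 0}, {"fingers": 1, "dp": [0, 0, -0.003], "roll": 0}]' --newtons 90

```text
time: 16.0
tool_pos: [527.5, -10.3, 109.4]
tcp_rot: [-3.123, -0.098, -0.026]
force: [-0.5, 0.8, -2.2]
gripper_width: 12.6
```

```bash
python3 st.py 3 pics/c28.png
```

```text
16.15 z [109.9 109.8 109.6] pos [527.8 -10.3 109.6] F [-0.04 -0.49 -1.2 ] T [ 0.032  0.092 -0.134] yaw 3.56 [0.017 0.018]
```

View pics/c28.png

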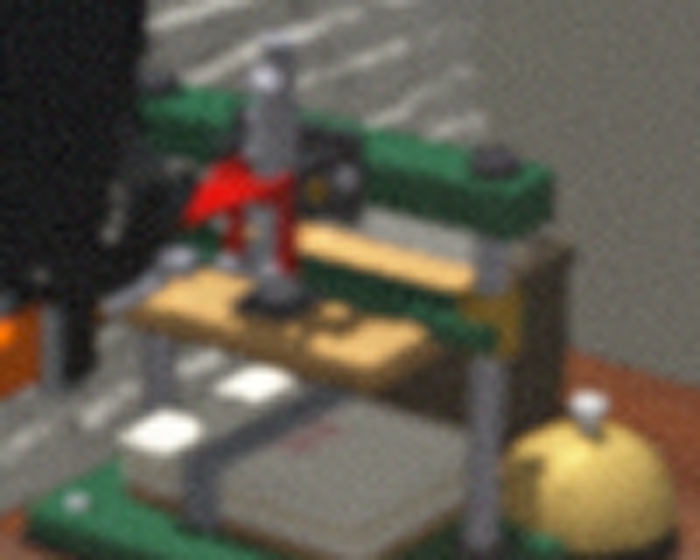

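Call:
carry_out --moves '[{"fingers": 1, "dp": [0.0005, 0, -0.003], "roll": 0}, {"fingers": 1, "dp": [0, 0, -0.002], "roll": 0}]' --newtons 90

```text
time: 16.32
tool_pos: [528.0, -10.4, 113.6]
tcp_rot: [-3.123, -0.097, -0.027]
force: [0.2, -0.6, -1.8]
gripper_width: 12.3
```

```bash
python3 st.py 3 pics/c29.png
```

```text
16.47 z [113.9 113.8 113.7] pos [528.1 -10.4 113.7] F [-0.36  0.29 -0.62] T [ 0.018 -0.143  0.199] yaw 3.57 [0.017 0.018]
```

View pics/c29.png

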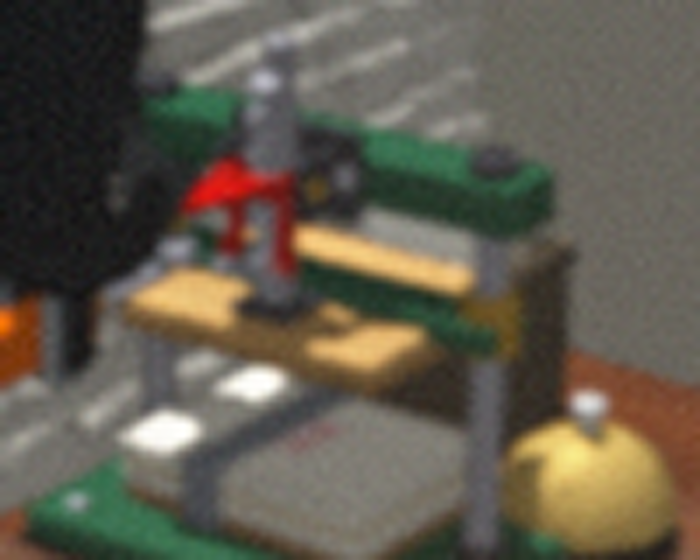

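Call:
carry_out --moves '[{"fingers": 1, "dp": [0, 0, -0.0015], "roll": 0}]' --newtons 90

```text
time: 16.55
tool_pos: [528.0, -10.4, 114.8]
tcp_rot: [-3.123, -0.097, -0.027]
force: [-0.3, 2.0, -1.5]
gripper_width: 12.8
```

```bash
python3 st.py 4 pics/c30.png
```

```text
16.75 z [115.1 115.  114.9 114.9] pos [528.  -10.4 114.9] F [ 0.19 -0.21 -1.68] T [ 0.021  0.2   -0.109] yaw 3.56 [0.017 0.018]
```

View pics/c30.png

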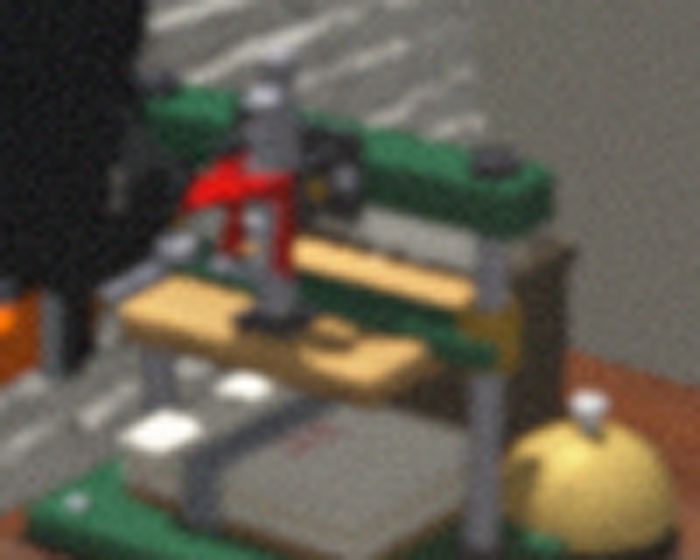

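Call:
carry_out --moves '[{"fingers": 1, "dp": [0, 0, -0.0008], "roll": 0}]' --newtons 90

```text
time: 16.83
tool_pos: [527.9, -10.5, 115.4]
tcp_rot: [-3.123, -0.097, -0.027]
force: [-0.2, -0.8, -1.2]
gripper_width: 13.0
```

```bash
python3 st.py 16 pics/c31.png
```

```text
17.63 z [115.5 115.5 115.5 115.5 115.5 115.5 115.5 115.5 115.5 115.5 115.5 115.5
 115.5 115.5 115.5 115.5] pos [528.  -10.5 115.5] F [-0.2   0.07 -1.32] T [ 0.042  0.028 -0.011] yaw 3.56 [0.017 0.018]
```

View pics/c31.png

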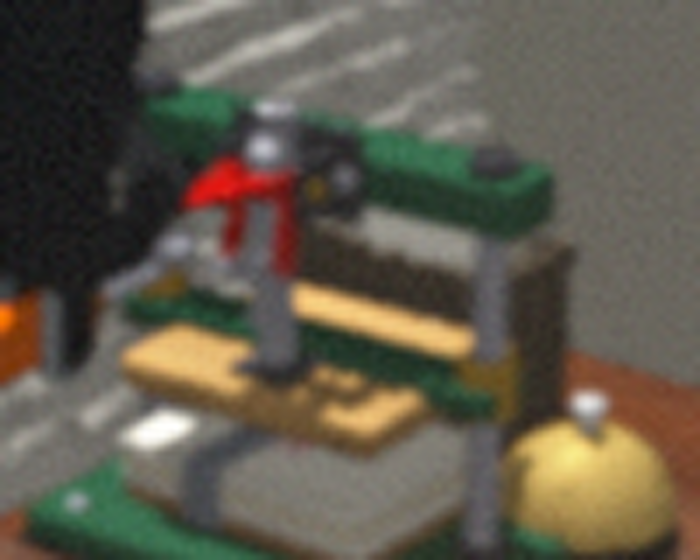

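Sinking with the catch held at 1.3 N. Keep holding.

```bash
python3 st.py 34 pics/c32.png; python3 st.py 4 pics/c33.png
```

```text
19.33 z [115.5 115.5 115.5 115.5 115.5 115.5 115.5 115.5 115.5 115.5 115.5 115.5
 115.5 115.5 115.5 115.5 115.5 115.5 115.5 115.5 115.5 115.5 115.5 115.5
 115.5 115.5 115.5 115.5 115.5 115.5 115.5 115.5 115.5 115.5] pos [528.  -10.4 115.5] F [-0.07 -0.07 -1.31] T [0.043 0.027 0.002] yaw 3.56 [0.017 0.018]
19.53 z [115.5 115.5 115.5 115.5] pos [528.  -10.4 115.5] F [ 0.03 -0.04 -0.96] T [ 0.03   0.117 -0.11 ] yaw 3.55 [0.017 0.018]
```

View pics/c33.png

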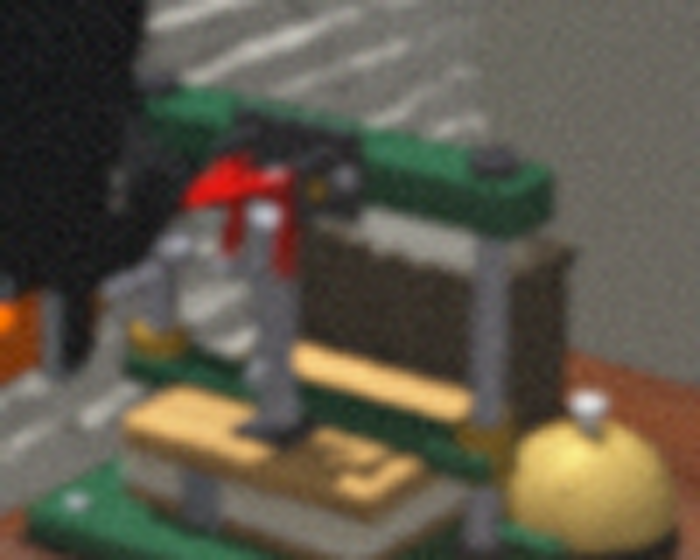

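```bash
python3 -c "
import cv2,numpy as np
print(np.abs(cv2.imread('pics/c32.png').astype(int)-cv2.imread('pics/c33.png')).mean(), np.abs(cv2.imread('pics/c31.png').astype(int)-cv2.imread('pics/c33.png')).mean())"
```

```text
2.5093511904761905 13.259541666666667
```

Call:
carry_out --moves '[{"fingers": 1, "dp": [0, 0, 0.006], "roll": 0}, {"fingers": 1, "dp": [0, 0, 0.01], "roll": 0}, {"fingers": 1, "dp": [0, 0, 0.008], "roll": 0}, {"fingers": 1, "dp": [0, -0.01, 0.002], "roll": 0}, {"fingers": 1, "dp": [0, -0.025, 0], "roll": 0}, {"fingers": 1, "dp": [0, -0.03, 0], "roll": 0}, {"fingers": 1, "dp": [0, -0.03, 0], "roll": 0}, {"fingers": 1, "dp": [0, -0.01, 0], "roll": 0}]' --newtons 90

```text
time: 20.2
tool_pos: [522.5, 76.1, 92.0]
tcp_rot: [-3.123, -0.089, -0.025]
force: [0.1, 0.9, 0.3]
gripper_width: 12.2
```

```bash
python3 st.py 2 pics/c34.png; python3 -c "
from h import *
plan([435.4,206.6,95],np.radians(14.73),35)"
```

```text
20.3 z [91.9 92. ] pos [522.7  75.   92. ] F [-0.03  0.27 -0.51] T [0.01  0.001 0.021] yaw 3.36 [0.015 0.017]
n 5 tilt [ 0.0155  0.0166 -0.9997] yaw 3.36 dy 11.37
[-0.0198, -0.0341, -0.0005] -0.0253
[-0.0185, -0.0349, -0.0005] -0.0253
[-0.0171, -0.0356, -0.0005] -0.0253
[-0.0156, -0.0363, -0.0005] -0.0253
[-0.0142, -0.0368, -0.0005] -0.0253
```

View pics/c34.png

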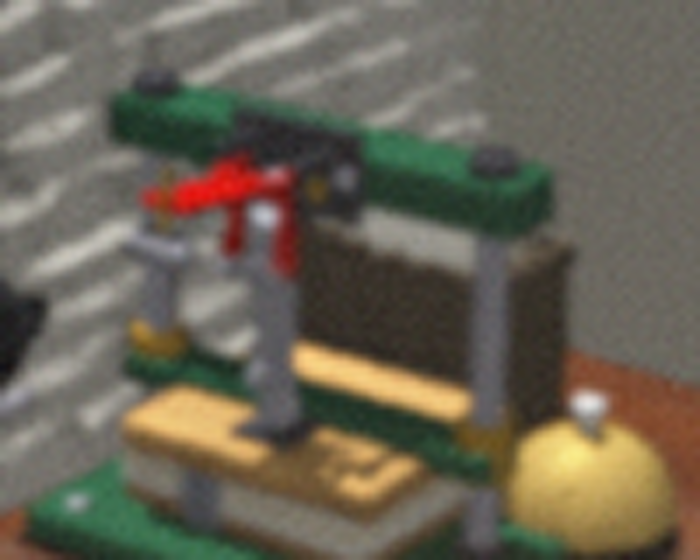

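Plate is down on the pack, catch shut, rod clear. Going back to the rest.

Call:
carry_out --moves '[{"fingers": 1, "dp": [-0.012, -0.02, 0], "roll": -0.025}, {"fingers": 1, "dp": [-0.0185, -0.035, 0], "roll": -0.025}, {"fingers": 1, "dp": [-0.017, -0.0355, 0], "roll": -0.025}, {"fingers": 1, "dp": [-0.0155, -0.036, 0], "roll": -0.025}, {"fingers": 1, "dp": [-0.014, -0.035, 0], "roll": -0.025}, {"fingers": 1, "dp": [-0.006, -0.014, 0], "roll": 0}]' --newtons 90

```text
time: 20.8
tool_pos: [435.7, 202.0, 91.9]
tcp_rot: [-3.103, -0.406, -0.031]
force: [0.9, -0.3, -0.6]
gripper_width: 12.8
```

```bash
python3 st.py 3; python3 -c "
from h import *
plan([435.4,206.6,80],np.radians(14.73),10)"
```

```text
20.95 z [91.9 92.  92.1] pos [437.1 200.7  92.1] F [ 0.39  0.71 -0.31] T [ 0.014  0.004 -0.006] yaw 14.82 [0.019 0.014]
n 2 tilt [ 0.0191  0.014  -0.9997] yaw 14.82 dy -0.09
[-0.0003, -0.0038, 0.0076] 0.0005
[-0.0003, -0.0038, 0.0076] 0.0005
```

```bash
python3 -c "
from h import *
plan([434.6,206.5,55],np.radians(14.73),12)" | head -3
```

```text
n 4 tilt [ 0.0191  0.014  -0.9997] yaw 14.82 dy -0.09
[-0.0006, -0.0018, 0.0116] 0.0002
[-0.0006, -0.0018, 0.0116] 0.0002
```

Call:
carry_out --moves '[{"fingers": 1, "dp": [-0.001, -0.003, 0.012], "roll": 0}, {"fingers": 1, "dp": [-0.001, -0.002, 0.012], "roll": 0}, {"fingers": 1, "dp": [-0.001, -0.002, 0.012], "roll": 0}, {"fingers": 1, "dp": [0, 0, 0.006], "roll": 0}]' --newtons 90

```text
time: 21.28
tool_pos: [437.2, 203.7, 56.4]
tcp_rot: [-3.104, -0.398, -0.038]
force: [-0.4, -0.7, -0.2]
gripper_width: 13.0
```

```bash
python3 st.py 3; python3 -c "
from h import *
w=optics.get_image('wrist')[:,:,::-1]
cv2.imwrite('pics/w35.png',cv2.resize(w[100:384,130:390],None,fx=2.1,fy=2.1,interpolation=cv2.INTER_CUBIC))
plan([434.6,206.5,15],np.radians(14.73),10)"
```

```text
21.43 z [55.8 56.5 57.2] pos [437.3 203.8  57.2] F [ 0.21 -0.18 -0.79] T [-0.017  0.022  0.001] yaw 14.62 [0.022 0.014]
n 5 tilt [ 0.0233  0.0148 -0.9996] yaw 14.63 dy 0.1
[-0.0009, -0.0007, 0.0107] -0.0002
[-0.0009, -0.0007, 0.0107] -0.0002
[-0.0009, -0.0007, 0.0107] -0.0002
[-0.0009, -0.0007, 0.0107] -0.0002
[-0.0009, -0.0007, 0.0107] -0.0002
```

View pics/w35.png

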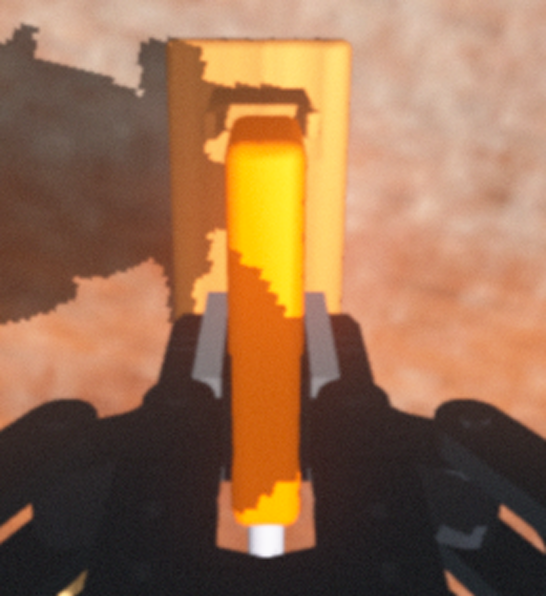

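Call:
carry_out --moves '[{"fingers": 1, "dp": [-0.002, -0.003, 0.012], "roll": 0}, {"fingers": 1, "dp": [-0.001, -0.001, 0.012], "roll": 0}, {"fingers": 1, "dp": [-0.001, -0.001, 0.01], "roll": 0}]' --newtons 90

```text
time: 21.73
tool_pos: [436.3, 208.5, 30.7]
tcp_rot: [-3.103, -0.397, -0.047]
force: [0.8, 0.0, -0.6]
gripper_width: 12.9
```

```bash
python3 st.py 3; python3 -c "
from h import *
o=sensors.get_obs();R=Ro.from_rotvec(o['tcp_rot']).as_matrix()
g=o['tool_pos']-R[:,2]*50; print(g, R.T@(np.array([433.6,205.8,50.4])-g)/800)
w=optics.get_image('wrist')[:,:,::-1]
cv2.imwrite('pics/w36.png',cv2.resize(w[100:384,130:390],None,fx=2.1,fy=2.1,interpolation=cv2.INTER_CUBIC))"
```

```text
21.88 z [29.2 29.8 30.4] pos [435.3 208.1  30.4] F [-0.5  -0.13 -0.96] T [-0.008  0.044 -0.006] yaw 14.6 [0.026 0.016]
[434.06255791 207.2980323   80.40543314] [-0.00211008  0.00199945  0.03744529]
```

View pics/w36.png

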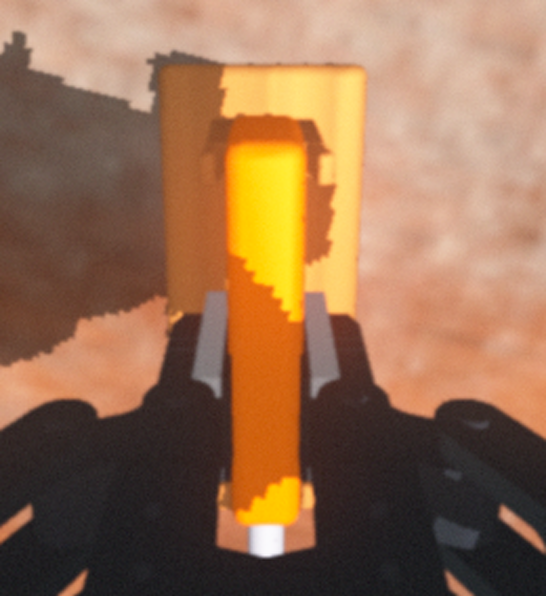

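Call:
carry_out --moves '[{"fingers": 1, "dp": [-0.001, 0.001, 0.006], "roll": 0}, {"fingers": 1, "dp": [-0.0005, 0.001, 0.008], "roll": 0}, {"fingers": 1, "dp": [-0.0005, 0, 0.008], "roll": 0}, {"fingers": 1, "dp": [0, 0, 0.005], "roll": 0}]' --newtons 90

```text
time: 22.27
tool_pos: [436.6, 207.2, 9.0]
tcp_rot: [-3.102, -0.398, -0.05]
force: [-0.3, -0.7, -1.5]
gripper_width: 13.1
```

```bash
cat > rs.py <<'E'
from h import *
o=sensors.get_obs();R=Ro.from_rotvec(o['tcp_rot']).as_matrix()
g=o['tool_pos']-R[:,2]*50; print(g, R.T@(np.array([433.6,205.8,50.4])-g)/800)
import sys
w=optics.get_image('wrist')[:,:,::-1]
cv2.imwrite(sys.argv[1],cv2.resize(w[100:384,130:390],None,fx=2.1,fy=2.1,interpolation=cv2.INTER_CUBIC))
E
python3 st.py 3; python3 rs.py pics/w37.png
```

```text
22.42 z [8.4 8.9 9.3] pos [436.5 207.2   9.3] F [-0.14  0.23 -0.85] T [0.006 0.05  0.011] yaw 14.62 [0.029 0.017]
[435.05369799 206.28187244  59.23878904] [-0.00226789  0.0002289   0.01097898]
```

View pics/w37.png

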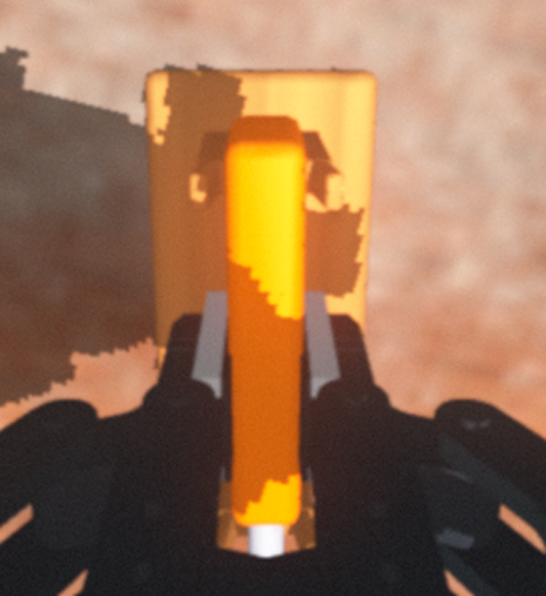

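Call:
carry_out --moves '[{"fingers": 1, "dp": [-0.0005, 0, 0.005], "roll": 0}, {"fingers": 1, "dp": [-0.0005, 0, 0.004], "roll": 0}]' --newtons 90

```text
time: 22.63
tool_pos: [437.0, 207.6, 2.8]
tcp_rot: [-3.101, -0.398, -0.052]
force: [-0.6, 0.3, -0.3]
gripper_width: 12.6
```

```bash
python3 st.py 3; python3 rs.py pics/w38.png
```

```text
22.78 z [2.3 2.4 2.6] pos [436.6 207.4   2.6] F [-0.15  0.01 -1.02] T [-0.011  0.013 -0.018] yaw 14.62 [0.03  0.018]
[435.11851686 206.53174459  52.59606895] [-0.00215932  0.00043223  0.00266938]
```

Call:
carry_out --moves '[{"fingers": 1, "dp": [-0.001, 0, 0.003], "roll": 0}, {"fingers": 1, "dp": [-0.0005, 0, 0.001], "roll": 0}]' --newtons 90

```text
time: 23.0
tool_pos: [436.4, 207.6, -0.0]
tcp_rot: [-3.101, -0.398, -0.053]
force: [-1.8, -1.3, 12.8]
gripper_width: 12.5
```

```bash
python3 st.py 3; python3 rs.py pics/w39.png
```

```text
23.15 z [0.1 0.1 0.1] pos [4.363e+02 2.075e+02 1.000e-01] F [-0.82 -0.68  3.53] T [-0.21   0.073  0.027] yaw 14.63 [0.032 0.019]
[434.73302327 206.57892878  50.03260029] [-0.00159898  0.00057921 -0.00052207]
```

View pics/w39.png

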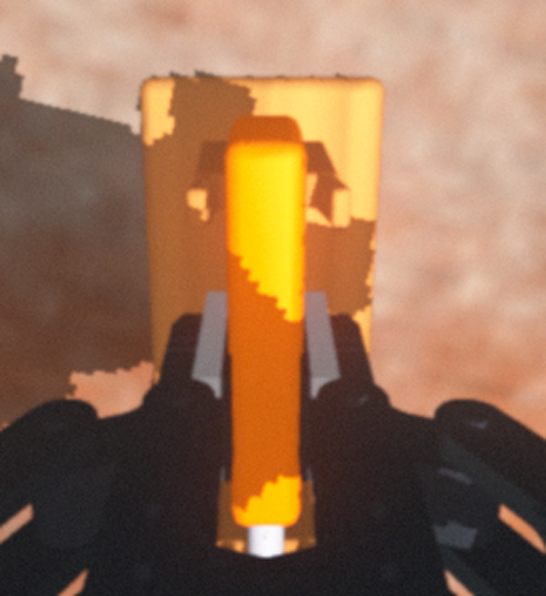

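Call:
carry_out --moves '[{"fingers": 0.6, "dp": [0, 0, -0.0005], "roll": 0}, {"fingers": 0.45, "dp": [0, 0, 0], "roll": 0}, {"fingers": 0.3, "dp": [0, 0, 0], "roll": 0}]' --newtons 20

```text
time: 23.45
tool_pos: [436.3, 207.6, 0.4]
tcp_rot: [-3.101, -0.398, -0.053]
force: [0.5, 1.2, 0.6]
gripper_width: 29.6
```

```bash
python3 st.py 2; python3 rs.py pics/w40.png
```

```text
23.55 z [0.4 0.4] pos [4.363e+02 2.076e+02 4.000e-01] F [0.4  0.07 0.53] T [ 0.024 -0.     0.038] yaw 14.62 [0.032 0.019]
[434.7209264  206.62024603  50.40600973] [-1.61378232e-03  6.38014159e-04 -5.65708360e-05]
```

View pics/w40.png

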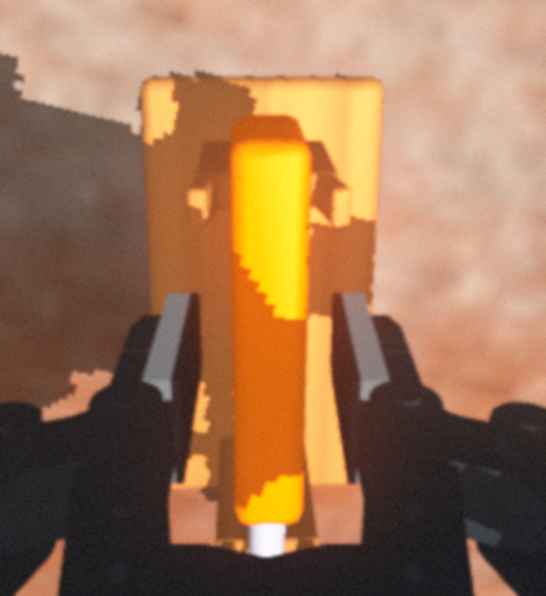

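Rod sits upright, free. Withdraw straight up.

Call:
carry_out --moves '[{"fingers": 0.1, "dp": [0, 0, 0], "roll": 0}, {"fingers": 0, "dp": [0, 0, -0.008], "roll": 0}, {"fingers": 0, "dp": [0, 0, -0.02], "roll": 0}, {"fingers": 0, "dp": [0, 0, -0.035], "roll": 0}, {"fingers": 0, "dp": [0, 0, -0.045], "roll": 0}, {"fingers": 0, "dp": [0, 0, -0.045], "roll": 0}, {"fingers": 0, "dp": [0, 0, -0.03], "roll": 0}, {"fingers": 0, "dp": [0, 0, 0], "roll": 0}, {"fingers": 0, "dp": [0, 0, 0], "roll": 0}]' --newtons 20

```text
time: 24.35
tool_pos: [429.7, 203.9, 154.8]
tcp_rot: [-3.102, -0.398, -0.048]
force: [-1.3, 0.1, -0.8]
gripper_width: 42.4
```

```bash
python3 st.py 2 pics/c41p.png; python3 -c "
from h import *
m=optics.camera_model('wrist');np.savez('w41.npz',**m)
w=optics.get_image('wrist')[:,:,::-1];a=optics.get_image('side')[:,:,::-1];b=optics.get_image('scene')[:,:,::-1]
cv2.imwrite('pics/w41.png',cv2.resize(w,None,fx=1.5,fy=1.5,interpolation=cv2.INTER_CUBIC))
cv2.imwrite('pics/s41.png',cv2.resize(a[75:300,120:345],None,fx=2.6,fy=2.6,interpolation=cv2.INTER_CUBIC))
cv2.imwrite('pics/r41.png',np.hstack([cv2.resize(a[205:285,200:280],(400,400),interpolation=cv2.INTER_CUBIC),cv2.resize(b[205:285,175:255],(400,400),interpolation=cv2.INTER_CUBIC)]))
"
```

```text
24.45 z [154.6 153.5] pos [429.3 203.7 153.5] F [ 0.93 -0.1   0.64] T [-0.029  0.013  0.042] yaw 14.61 [0.027 0.017]
```

View pics/r41.png

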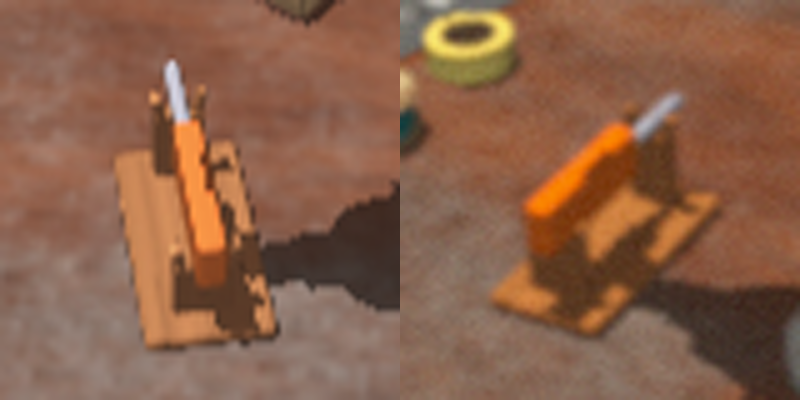

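View pics/w41.png

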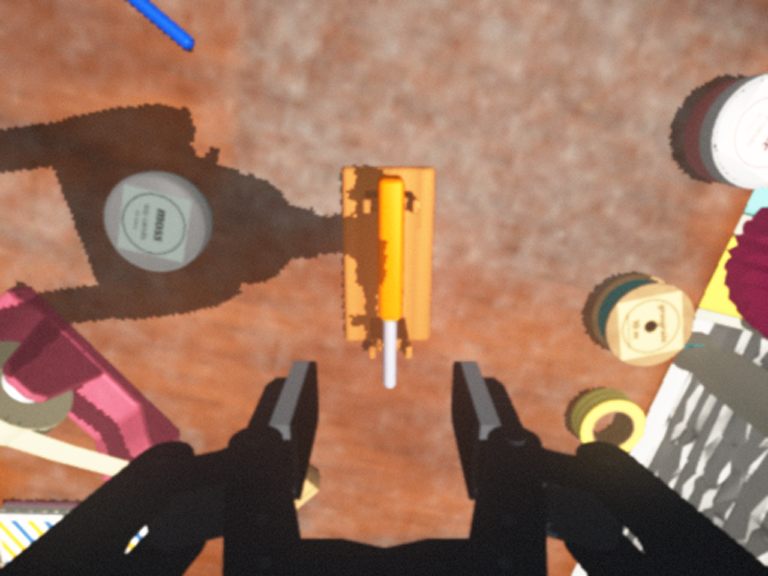

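View pics/s41.png

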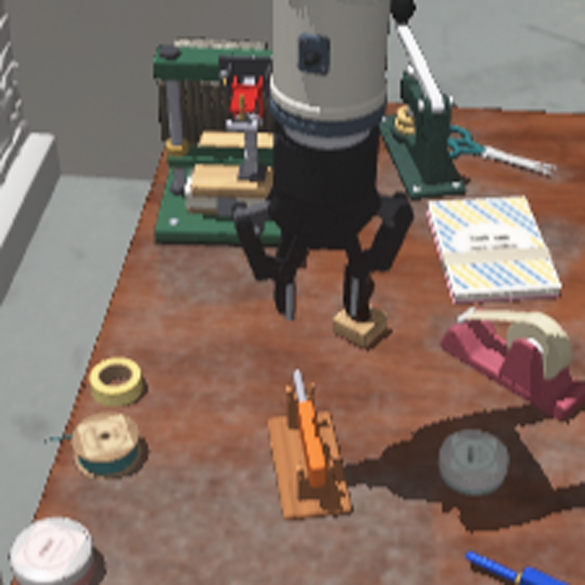

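```bash
python3 -c "
from h import *
m=dict(np.load('w41.npz'))
f=lambda u,v,z: onz(m,(u+.5)/1.5-.5,(v+.5)/1.5-.5,z).round(1)
print(f(391.5,177,63),f(391,320,63),f(390,387,52))
print(f(343,168,8),f(435,168,8),f(429,339,8),f(344,339,8))
"
```

```text
[420.4 258.2  63. ] [440.7 180.7  63. ] [453.2 133.2  52. ]
[393.2 251.6   8. ] [449.1 266.1   8. ] [478.1 152.8   8. ] [420.5 138.6   8. ]
```

```bash
python3 -c "
from h import *
print(pt(sensors.get_obs()));print(robot.job_done())"
```

```text
(24.6, array([428.3, 203.2, 152. ]), array([-3.104 , -0.3981, -0.0402]), array([ 0.21,  0.24, -1.08]), 42.7)
the job is handed in; nothing more can be done
None
```

The job is done and handed in at 24.6 s. The plate has sunk onto the card pack and the orange-handled rod is back upright in both forks of its rest. The first grasp went wrong, though.

- **First grasp:** it missed because the camera images put the fingertips about 30 mm higher than the stated tool point. The shut fingers pressed the handle with up to about 13 N and rolled it roughly 40° in its rest. I turned it upright using pushes and squeezes of up to about 16 N, then gripped it at 90 N.
- **Lifting the catch:** I felt the roller at about 158 mm and lifted it about 11 mm at 1–2 N, without reaching the stop. I held it there for about 3 s until the pictures showed the plate stopped on the pack.
- **Return of the rod:** when setting it down, one reading showed 12.8 N on the rest, settling to about 3.5 N. It points the way it did at first and sits about 1 mm from the rest's origin, 2–3 mm farther back along its axis.
- **Last checks:** the pictures show the pack in place with the plate on it, the catch shut and the hand clear of everything. The other things showed no visible change, though I judged that by eye and did not measure them.

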